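Load the palette-knife dryer and start it with the stylus

TASK

The rinsed palette knives and scrapers are lying about: slide every one, blade first and fully home, into its own slot of the dryer, scrapers in the wide slots and the narrow palette knives in the narrow slots. When they are all in, take the dotting stylus from its stand and with its tip hold the small recessed start button fully down for two seconds, leaving the big stop button beside it alone, and put the stylus back upright in its stand, seated on its collar. Do not shove the paint jars, cups, basket and brushes about.

Things in the scene. Friction and masses are not known exactly. Their poses are not given: they have to be found in the camera images.
- dryer: Tool dryer, a fixed white console 254 wide x 200 deep x 140 high; origin under its centre, x level, from its front (slots, robot side) to its back. Its front face leans back, at right angles to the slots; the flat deck on top, 140 up, runs from above the origin to the back. Four slots side by side, 60 apart, steel-lipped. A grey control panel 18 high stands on the deck at the right.
- slot0 (a point): Centre of the mouth of a wide slot (50 x 8 mm opening, 100 deep), for scrapers, leftmost seen from the robot, 100 mm above the table. Its x points into the slot (40 degrees below level), y across the opening's width (level), z across its 8 mm height.
- slot1 (a point): Centre of the mouth of a wide slot (50 x 8 mm opening, 100 deep), for scrapers, second from the left seen from the robot, 100 mm above the table. Its x points into the slot (40 degrees below level), y across the opening's width (level), z across its 8 mm height.
- slot2 (a point): Centre of the mouth of a narrow slot (32 x 8 mm opening, 100 deep), for palette knives, third from the left seen from the robot, 100 mm above the table. Its x points into the slot (40 degrees below level), y across the opening's width (level), z across its 8 mm height.
- slot3 (a point): Centre of the mouth of a narrow slot (32 x 8 mm opening, 100 deep), for palette knives, rightmost seen from the robot, 100 mm above the table. Its x points into the slot (40 degrees below level), y across the opening's width (level), z across its 8 mm height.
- knife_a: Palette knife, 49-91 g. Wooden handle 110 x 20 wide x 18 thick, lying flat at the start; origin in the middle of its underside, x along it to the blade, z up (blade's flat). Steel blade 3 thick, 83 long, at mid-thickness (9 up), from 55 ahead of the origin; fully home, the handle's end meets the slot's lip. Blade 24 wide, narrowing at the tip. Goes in a narrow slot. May be absent.
- knife_b: Palette knife, 49-91 g. Wooden handle 110 x 20 wide x 18 thick, lying flat at the start; origin in the middle of its underside, x along it to the blade, z up (blade's flat). Steel blade 3 thick, 83 long, at mid-thickness (9 up), from 55 ahead of the origin; fully home, the handle's end meets the slot's lip. Blade 24 wide, narrowing at the tip. Goes in a narrow slot. May be absent.
- scraper_a: Scraper, 49-91 g. Wooden handle 110 x 20 wide x 18 thick, lying flat at the start; origin in the middle of its underside, x along it to the blade, z up (blade's flat). Steel blade 3 thick, 83 long, at mid-thickness (9 up), from 55 ahead of the origin; fully home, the handle's end meets the slot's lip. Blade widening from 24 to 42, straight tip. Goes in a wide slot. May be absent.
- scraper_b: Scraper, 49-91 g. Wooden handle 110 x 20 wide x 18 thick, lying flat at the start; origin in the middle of its underside, x along it to the blade, z up (blade's flat). Steel blade 3 thick, 83 long, at mid-thickness (9 up), from 55 ahead of the origin; fully home, the handle's end meets the slot's lip. Blade widening from 24 to 42, straight tip. Goes in a wide slot. May be absent.
- stylus: Dotting stylus, 150 long, 40 g, standing upright in its stand, tip down: steel tip 6 dia with a round end, 27 long, then a round wooden body 14 dia up to the top, with a brass collar 26 dia, 5 thick, whose underside is 52 above the tip. Origin at the tip's end, z up along the axis.
- stylus_collar (a point): Centre of the underside of the stylus's collar, 52 above the tip's end.
- stand: Stylus stand: a fixed dark wooden block 60 x 60 x 58 high, with an 18 dia hole 54 deep in its top; the stylus's collar rests on the top.
- stand_hole0 (a point): Centre of the hole's mouth, on the stand's top, 58 above the table.
- start (a joint): Travel of the start button: 0 up, 0.004 m fully down. It springs back; 1.5 N starts it moving, 5 N holds it fully down.
- start_top (a point): Centre of the top of the start button, a 12 dia black cap 5 mm below the panel's top, in a round 14 dia recess in the panel; it is pressed straight down. At rest it is 153 above the table. It is the small hole at the right of the panel, seen from the robot.
- stop (a joint): Travel of the big stop button, a 24 dia raised black cap on a 40 dia ring, top 21 above the panel, 56 mm to the left of the start button: 0 up, 0.005 m down. Leave it alone.
- paint0: Paint jar (bystander), 36 dia x 45 high, on the steel plate close in front of the robot; origin under its centre.
- paint1: Paint jar (bystander), 36 dia x 45 high, on the steel plate close in front of the robot; origin under its centre.
- paint2: Paint jar (bystander), 36 dia x 45 high, on the steel plate close in front of the robot; origin under its centre.
- cup0: Painted bamboo cup (bystander), about 72 dia x 110 high; origin under its centre.
- cup1: Painted bamboo cup (bystander), about 72 dia x 110 high; origin under its centre.
- basket: Round painted basket (bystander), 120 dia x 85 high; origin under its centre.
- brushpot: Steel pot of brushes (bystander), 64 dia, brushes up to 210 high; origin under its centre.
- brush: Paint brush lying on the table (bystander), 170 long; origin on its underside, x along it.

How it is judged:
By the outcome, as a careful person would: the job done as asked, in the order asked, and still so for the second after the job is handed in, with the robot touching nothing.
Of knife_a, knife_b, scraper_a, scraper_b only 3 to 4 are there at a start; the rules pass over those that are not, and their reading is None.
At some moment in a run one of knife_a, knife_b, scraper_a, scraper_b may be knocked a few centimetres aside while the robot is not near it.
It also fails if it takes over 208 s, if anything falls off the work surface, if the arm or the gripper's body presses on something with over 40 N, if the wrist force passes 120 N, or if a joint passes its speed limit or range.

ROBOT

A 7-joint arm with a two-finger parallel gripper is mounted at the origin on the work surface. World frame = base frame: x ahead of the robot, y to its left, z up, the work surface at z = 0. Lengths are in m, angles in degrees, forces in N, time in s.
With the tool pointing down it reaches from about 0.4 to 0.85 m from the base axis. Payload 10.4 kg.
Tool frame: the origin (TCP) lies at the very end of the fingers, on their centre line; the grasp point (between the pads) lies 19 mm behind it; z points along the fingers, y is the direction in which the jaws open and shut (so a half turn about z gives the same grasp; the last joint's range is limited). The gripper opens to 85 mm and grips with 20 to 120 N. Pads are 22 mm wide; open, the fingers measure 114 mm over their backs; the gripper's body (76 mm by 85 mm) begins 54 mm behind the grasp point. The pads swing forward as they close: fully open they stand 13 mm farther back than shut.
Start: joints at [-68.102, 19.034, -3.707, 83.658, 1.238, 77.344, -5.071], TCP at [0.246, 0.575, 0.231] pointing down, gripper open.
Joint ranges: [-148.97, 148.97], [-28.65, 121.19], [-84.17, 76.75], [9.2, 138.47], [-72.65, 252.65], [3.7, 117.97], [-149.18, 149.18]. Speed limits (degrees/s): [127.2, 127.2, 159.86, 159.86, 180, 180, 180].

INTERFACE

Orientations are given as a 3x3 rotation matrix whose columns are the frame's x, y, z axes.
In Python, from workcell import r gives the robot as it stands.
- The arm moves only by the tool play_rows, never from a script. Its argument "steps" is a list that holds one entry, the list of rows, each a list of 7 numbers: the shift along the tool's x, y, z in cm, then the turn, a rotation vector about the tool's x, y, z in degrees, then the gripper command: -1 is fully open, 1 is shut, values between are in proportion. In form: [[[tx, ty, tz, ax, ay, az, fingers], ...]]. A call has 1 to 12 rows; each row is the pose to reach, as a shift and turn from the pose commanded when the call began, along the tool's axes at that moment; what a row does not reach only later rows make up. A row lasts 1/12 s, in which the tool goes at most 41.7 mm and 7.16 degrees, less where a joint would pass 70% of its speed; a pose out of reach is approached as far as the arm can. A call with a gripper value outside its range is refused whole. The fingers move at their own pace and stop on an object; "newtons" is the grip in N (left out, the last holds). Time passes only in rows, so rows that repeat a pose let the fingers close. It gives the time, the measured TCP pose, the force and the opening at its end, in the units of the state.
- r.get_obs(): the state, without advancing time (a new reading comes with each control period).
- r.grab_frame(name): name is "scene" or "top" or "wrist"; returns a dict with "image" (480x640x3 uint8, red, green, blue), "z_map" (480x640 float32, m along the optical axis (not along the pixel's ray), 0 where there is no reading), "K" (3x3 intrinsics, pixels), "camera_from_world" (4x4, takes a point from world to camera coordinates); the wrist camera has in their place "T_tool_cam" (4x4, takes a point from camera to tool coordinates, whose origin is the TCP and whose axes are the flange's). Camera axes: x right, y up, looking along -z (the intrinsics and any distortion apply to the point x, -y, -z); pixel columns grow to the right and rows downward; lengths in m; the calibration is good to about 2 mm. A picture is of the moment at which its call begins: read the wrist's pose just before it.
- r.finish_job(): hands the job in, once; it reports no verdict.
Trained networks look in a picture, given as the dict that the camera call returned (one of the last four; its "shot" number tells which), for a name from the list of things; names that differ only in an ending like _2 or _b are one class to them, and where a whole thing is asked for, a point or a joint stands for the part that bears it (a point fixed in the world has none). Each returns a list of dicts, best first, with "score" (0 to 1); they miss things now and then, are a little off and sometimes report something else, mostly with a low value. They report only what shows in the picture. A call takes as long as a camera call.
- r.find_in(thing, picture): "extent" ([left, top, width, height] in pixels, round what is visible of it).
- r.cut_out(thing, picture): "pixels" (480x640 bool, what is visible of it) and "extent" ([left, top, width, height] in pixels, round what is visible of it).
The state is a dict: "time": time; "qpos": joint angles; "dq": joint speeds; "joint_efforts": joint torques, N m; "tcp_pos": TCP position; "tool_rot": TCP orientation; "wrist_force": force on the tool from outside, world axes, zero at the start; "ft_torque": the same for the moment, N m; "gripper_width": opening from 0.0 (shut) to 1.0 (fully open).
Only numpy, scipy, OpenCV 4.12 (cv2) and the standard library are available. Lean on these libraries where they do the work, as an engineer would, in place of code of your own. Each camera call takes 0.05 s, during which the arm holds its last target.

## Working session

There is one attempt and no reset: what is moved stays moved. The work goes in short steps, Python scripts to look and compute and a tool call to move; the robot and the scene stay as the last step left them, time stands still between calls to the robot, and variables do not carry over. Pictures are saved under pics/ and viewed, and the job is handed in when it is done.

Besides the shell and the picture viewer there is one more tool, called after "Request:" as name([rows], argument=value, ...), one row to a line, values as JSON. play_rows: Moves the arm, as the interface text tells. Its arguments: {"type":"object","properties":{"steps":{"type":"array","items":{"type":"array","items":{"type":"array","items":{"type":"number"}}}},"newtons":{"type":"number"}},"required":["steps"]}

```bash
ls; mkdir -p pics; python3 - <<'E'
from workcell import r
import cv2
print(r.get_obs())
for n in ["scene","top","wrist"]:
    f=r.grab_frame(n)
    cv2.imwrite(f"pics/{n}0.png",f["image"][:,:,::-1])
    print(n,f["K"],f.get("camera_from_world"),f.get("T_tool_cam"),[k for k in f])
E
```

```text
pics
{'time': 0.0, 'qpos': array([-68.10249217,  19.0713491 ,  -3.70876039,  83.70482196,
         1.23799297,  77.34262656,  -5.07219957]), 'dq': array([ 0.00543583, -0.05399641,  0.06179339,  0.08782825,  0.07712331,
       -0.08181326,  0.07233582]), 'joint_efforts': array([-1.60819500e-04, -6.25446653e+01,  4.91211377e-02, -3.91598618e+01,
        1.62161922e-02,  9.93042922e-03, -3.11508643e-05]), 'tcp_pos': array([0.24598426, 0.57416308, 0.23053268]), 'tool_rot': array([[-9.19197120e-01,  3.93797433e-01, -4.86589100e-04],
       [ 3.93797729e-01,  9.19196219e-01, -1.28860739e-03],
       [-6.01794235e-05, -1.37610189e-03, -9.99999051e-01]]), 'wrist_force': array([ 0.27704875,  0.26083141, -0.36176605]), 'ft_torque': array([-0.02369825,  0.03140682,  0.0659859 ]), 'gripper_width': 1.0009809346883745}
scene [[461.39064831   0.         319.00899748]
 [  0.         461.39064831 233.50961319]
 [  0.           0.           1.        ]] [[-0.88255474  0.46994384  0.01580888  0.48796971]
 [-0.36800232 -0.7112557   0.59890702  0.13187061]
 [ 0.29269682  0.52275053  0.80066251 -1.3687457
[... 259 characters left out ...]
0.99995765  0.00870692 -0.02942506]
 [ 0.99045697  0.00415299  0.13775973 -0.56136449]
 [-0.13779005  0.00821306  0.99042741 -1.31627458]
 [ 0.          0.          0.          1.        ]] None ['image', 'z_map', 'K', 'camera_from_world', 'shot']
wrist [[423.59026894   0.         314.53411897]
 [  0.         423.59026894 235.45245745]
 [  0.           0.           1.        ]] None [[ 5.11308322e-04  9.44842403e-01  3.27524918e-01  8.62873446e-02]
 [ 9.99999793e-01 -3.55135243e-04 -5.36635138e-04 -8.18356957e-04]
 [-3.90719992e-04  3.27525125e-01 -9.44842389e-01 -1.43775283e-01]
 [ 0.00000000e+00  0.00000000e+00  0.00000000e+00  1.00000000e+00]] ['image', 'z_map', 'K', 'T_tool_cam', 'shot']
```

View pics/top0.png

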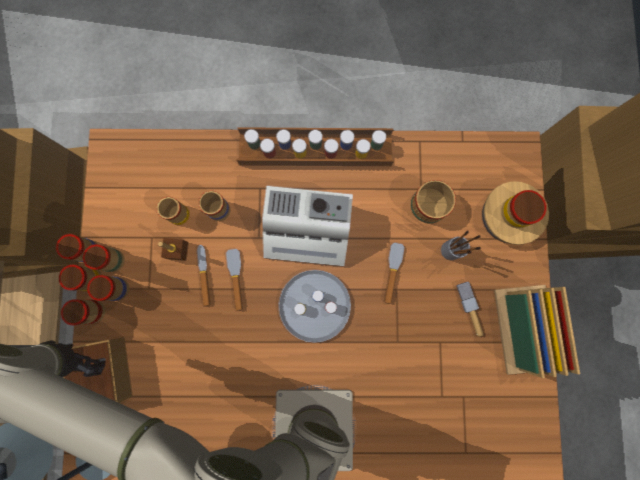

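View pics/scene0.png

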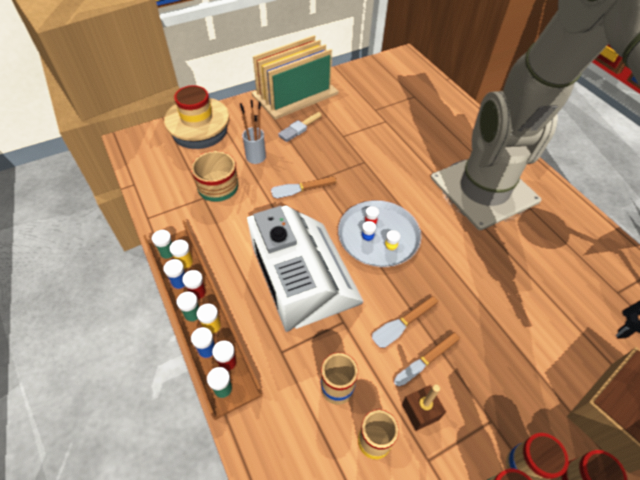

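View pics/wrist0.png

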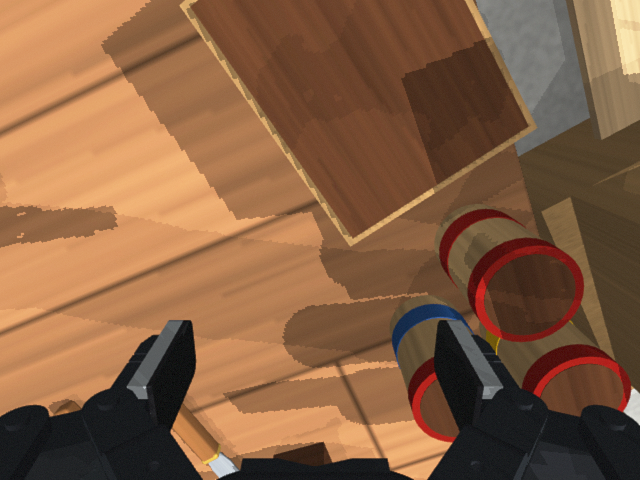

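The top view shows four tools with blades away from the robot: (204,275), (235,280), (393,272) and (470,308). The dryer is at about (308,225) and the stand at (175,248). Next I'll locate them with the networks.

```bash
cat > h.py <<'E'
import numpy as np, cv2
from workcell import r
from scipy.spatial.transform import Rotation as R
def cam_T(f,obs=None):
    if 'camera_from_world' in f: return np.linalg.inv(f['camera_from_world'])
    T=np.eye(4);T[:3,:3]=obs['tool_rot'];T[:3,3]=obs['tcp_pos']
    return T@f['T_tool_cam']
def wpts(f,T):
    """480x640x3 world pts"""
    K=f['K'];v,u=np.mgrid[0:480,0:640];d=f['z_map']
    p=np.stack([(u-K[0,2])/K[0,0]*d,-(v-K[1,2])/K[1,1]*d,-d],-1)
    w=p@T[:3,:3].T+T[:3,3]
    w[d<=0]=np.nan
    return w
def proj(f,T,p):
    p=np.atleast_2d(p);c=(p-T[:3,3])@T[:3,:3]
    K=f['K'];return np.stack([K[0,2]+K[0,0]*c[:,0]/-c[:,2],K[1,2]+K[1,1]*(-c[:,1])/-c[:,2]],-1)
def ray(f,T,uv,z):
    """intersect pixel ray with plane z"""
    uv=np.atleast_2d(uv).astype(float);K=f['K']
    d=np.stack([(uv[:,0]-K[0,2])/K[0,0],-(uv[:,1]-K[1,2])/K[1,1],-np.ones(len(uv))],-1)@T[:3,:3].T
    s=(z-T[2,3])/d[:,2];return T[:3,3]+s[:,None]*d
def grab(n):
    o=r.get_obs();f=r.grab_frame(n);return f,cam_T(f,o),o
def save(f,name,crop=None,s=1,marks=()):
    im=f['image'][:,:,::-1].copy()
    for m in marks: cv2.drawMarker(im,(int(round(m[0])),int(round(m[1]))),(0,255,0),cv2.MARKER_CROSS,6,1)
    if crop: x,y,w,h=crop; im=im[y:y+h,x:x+w]
    im=cv2.resize(im,None,fx=s,fy=s,interpolation=cv2.INTER_NEAREST if s>1 else cv2.INTER_AREA)
    assert im.shape[1]<=800 and im.shape[0]<=600
    cv2.imwrite('pics/'+name,im)
def go(pos,Rm,o=None):
    """print shift (cm, tool axes), rotvec deg to reach pose"""
    o=o or r.get_obs();A=o['tool_rot']
    t=A.T@(np.array(pos)-o['tcp_pos'])*100
    w=R.from_matrix(A.T@Rm).as_rotvec(degrees=True)
    print('MOVE',t.round(2),w.round(1),'rows>=',int(np.ceil(max(np.linalg.norm(t)/4.17,np.linalg.norm(w)/7.16))))
    return t,w
def down(yaw):
    """tool down, tool x = -(blade dir) with blade yaw deg"""
    a=np.radians(yaw);k=np.array([np.cos(a),np.sin(a),0]);z=np.array([0,0,-1.])
    x=-k;return np.stack([x,np.cross(z,x),z],1)
E
python3 - <<'E'
from h import *
f,T,o=grab('top')
w=wpts(f,T)
for n in ['knife_a','scraper_a','dryer','stylus','stand','stop','paint0','cup0','basket','brushpot','brush']:
    for d in r.cut_out(n,f):
        m=d['pixels']; p=w[m]
        print(n,round(d['score'],2),d['extent'],np.nanmedian(p,0).round(3),np.nanmax(p[:,2]).round(3))
save(f,'a_left.png',(150,180,140,140),4)
save(f,'a_right.png',(350,180,160,180),3)
save(f,'a_mid.png',(240,170,140,110),5)
E
```

```text
knife_a 0.74 [194.7, 246.1, 17.3, 58.2] [0.471 0.351 0.014] 0.027
knife_a 0.42 [159.1, 239.5, 18.3, 12.3] [0.541 0.433 0.107] 0.16
scraper_a 0.73 [384.1, 245.2, 19.8, 59.0] [ 0.501 -0.246  0.013] 0.025
dryer 0.88 [262.8, 184.3, 92.7, 79.3] [0.603 0.026 0.134] 0.187
stand 0.73 [227.5, 250.1, 15.3, 59.9] [0.479 0.25  0.013] 0.027
stop 0.62 [315.8, 199.4, 9.2, 11.0] [ 0.654 -0.011  0.179] 0.187
paint0 0.63 [159.1, 239.0, 28.8, 22.9] [0.536 0.423 0.057] 0.065
paint0 0.43 [295.6, 302.9, 8.2, 9.3] [0.359 0.045 0.047] 0.055
paint0 0.27 [158.3, 239.3, 17.6, 12.5] [0.541 0.434 0.106] 0.161
cup0 0.73 [199.7, 193.5, 34.2, 29.6] [0.679 0.316 0.063] 0.116
cup0 0.71 [158.3, 196.4, 29.4, 28.4] [0.662 0.444 0.058] 0.108
basket 0.64 [197.9, 247.3, 11.5, 58.7] [0.464 0.349 0.015] 0.027
basket 0.55 [412.3, 178.6, 41.9, 45.6] [ 0.7   -0.375  0.017] 0.093
brushpot 0.87 [440.6, 232.4, 39.3, 28.3] [ 0.546 -0.427  0.065] 0.214
brush 0.78 [461.0, 282.6, 22.9, 52.5] [ 0.379 -0.483  0.018] 0.027
```

View pics/a_left.png

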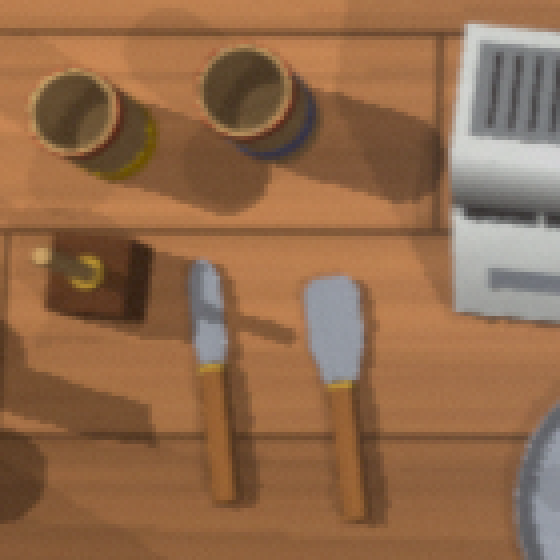

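View pics/a_right.png

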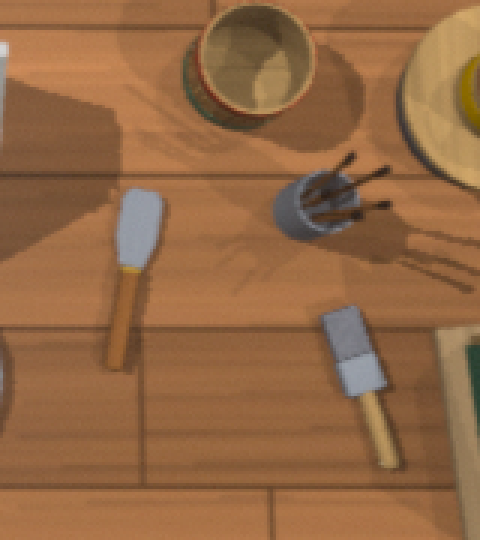

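View pics/a_mid.png

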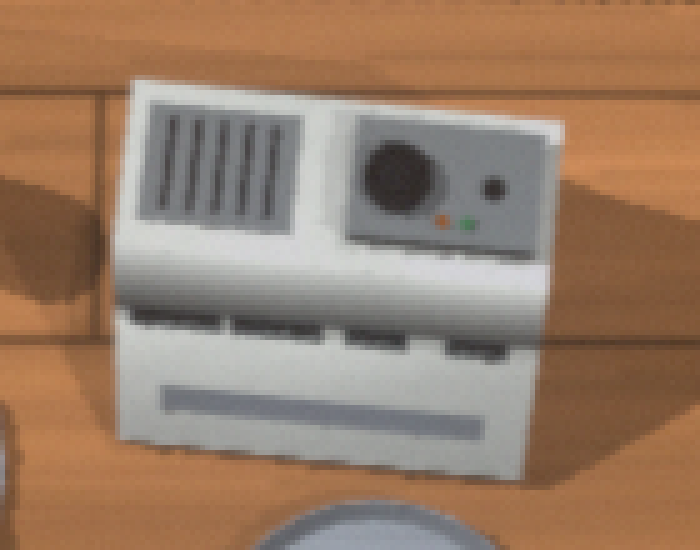

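The picture at right (470,308) is the bystander brush. So three tools are present: a knife at (204,275) and scrapers at (235,280) and (393,272). Next I'll measure their axes.

```bash
python3 - <<'E'
from h import *
f,T,o=grab('top'); w=wpts(f,T)
hsv=cv2.cvtColor(f['image'],cv2.COLOR_RGB2HSV)
# masks by height & location
for nm,(x0,y0,x1,y1) in dict(K=(190,240,216,310),S1=(222,245,248,315),S2=(380,238,408,308)).items():
    m=np.zeros((480,640),bool);m[y0:y1,x0:x1]=True
    best=None
    for n in ['knife_a','scraper_a']:
        for d in r.cut_out(n,f):
            if (d['pixels']&m).sum()>0.8*d['pixels'].sum() and (best is None or d['score']>best[0]): best=(d['score'],n,d['pixels'])
    print(nm,best and best[:2])
    mm=best[2] if best else m&(w[...,2]>0.008)
    blade=mm&(hsv[...,1]<70); hand=mm&(hsv[...,1]>=90)
    # pixel→plane
    def P(k,z):
        v,u=np.nonzero(k);return ray(f,T,np.stack([u,v],1),z)[:,:2]
    h=P(hand,0.018);b=P(blade,0.0105);a=np.vstack([h,b])
    c=h.mean(0);U,S,V=np.linalg.svd(h-c);ax=V[0]; ax=ax*np.sign(ax[0])
    q=(a-c)@ax; qh=(h-c)@ax; n=np.array([-ax[1],ax[0]]); wb=(b-c)@n
    print(' hand c',c.round(4),'yaw',np.degrees(np.arctan2(ax[1],ax[0])).round(1),'range',q.min().round(3),q.max().round(3),'hand',qh.min().round(3),qh.max().round(3),'bladeW',np.ptp(wb).round(3), 'n',len(h),len(b))
    print('  yaw b-h',np.degrees(np.arctan2(*(b.mean(0)-c)[::-1])).round(1))
# stylus / stand
d=[x for x in r.cut_out('stand',f)]
m=np.zeros((480,640),bool);m[235:265,155:190]=True
print('stand top', np.nanmedian(w[m&(w[...,2]>.05)&(w[...,2]<.07)],0))
print('stylus top',w[m&(w[...,2]>.13)])
E
```

```text
K (0.89, 'knife_a')
 hand c [0.4234 0.3437] yaw 8.4 range -0.055 0.137 hand -0.055 0.054 bladeW 0.024 n 245 183
  yaw b-h 9.2
S1 (0.65, 'scraper_a')
 hand c [0.4115 0.242 ] yaw 7.4 range -0.054 0.134 hand -0.054 0.053 bladeW 0.042 n 243 309
  yaw b-h 9.8
S2 (0.79, 'scraper_a')
 hand c [ 0.4336 -0.2358] yaw -11.5 range -0.054 0.137 hand -0.054 0.052 bladeW 0.042 n 242 311
  yaw b-h -11.8
stand top [0.53932158 0.43305762 0.05893414]
stylus top [[0.54712866 0.44179465 0.15619311]
 [0.54663462 0.43763267 0.15978815]
 [0.54647605 0.43436754 0.16099931]
 [0.54699264 0.4328683  0.15741367]
 [0.54407693 0.44397933 0.15747617]
 [0.54405481 0.44106553 0.15772161]
 [0.54409119 0.43830976 0.15754443]
 [0.54424182 0.43585778 0.15654182]
 [0.54428771 0.43312343 0.15629598]
 [0.54480423 0.43162722 0.15265048]
 [0.54623419 0.4325041  0.14240741]
 [0.54695041 0.43147748 0.13732101]
 [0.54141356 0.44435723 0.15604971]
 [0.54098693 0.44032867 0.15927219]
 [0.54082504 0.43703759 0.16054846]
 [0.5413864  0.43571383 0.15650962]
 [0.54174731 0.43383091 0.15394434]
 [0.54210249 0.43192059 0.15142146]
 [0.54320128 0.43197689 0.1434355 ]
 [0.54398968 0.4311753  0.13773103]
 [0.53865084 0.44161114 0.15541803]
 [0.53937018 0.44075019 0.15012703]
 [0.5384218  0.43526416 0.15730633]
 [0.53833188 0.43216453 0.15806636]
 [0.53930768 0.43197091 0.15085903]
 [0.54072221 0.43293085 0.140373  ]
 [0.542061   0.43072275 0.13054436]
 [0.53524613 0.43705418 0.15966265]
 [0.53637463 0.43737399 0.15116373]
 [0.53620721 0.43404013 0.15252696]
 [0.53698398 0.43332882 0.14670602]
 [0.53860648 0.43491877 0.13445152]
 [0.53579592 0.43793774 0.13362059]
 [0.535621   0.43454048 0.13506708]]
```

```bash
python3 - <<'E'
from h import *
go([.52,.02,.32],down(-4))
E
```

```text
MOVE [-47.01 -40.18  -8.87] [  0.    0.  -19.2] rows>= 15
```

Request:
play_rows([
  [[0,0,-6,0,0,0,-1],[-8,-7,-8.9,0,0,-3,-1],[-47,-40.2,-8.9,0,0,-19.2,-1],[-47,-40.2,-8.9,0,0,-19.2,-1],[-47,-40.2,-8.9,0,0,-19.2,-1],[-47,-40.2,-8.9,0,0,-19.2,-1],[-47,-40.2,-8.9,0,0,-19.2,-1],[-47,-40.2,-8.9,0,0,-19.2,-1],[-47,-40.2,-8.9,0,0,-19.2,-1],[-47,-40.2,-8.9,0,0,-19.2,-1],[-47,-40.2,-8.9,0,0,-19.2,-1],[-47,-40.2,-8.9,0,0,-19.2,-1]],
], newtons=60)

```text
time: 2.15
tcp_pos: [0.4471, 0.1658, 0.3121]
tool_rot: [[-0.998, 0.07, 0.001], [0.07, 0.998, 0.001], [-0.001, 0.001, -1.0]]
wrist_force: [0.7, 1.7, -0.4]
gripper_width: 0.999
```

```bash
python3 - <<'E'
from h import *
go([.52,.02,.32],down(-4)); print(r.get_obs()['qpos'])
E
```

```text
MOVE [ -8.28 -14.04  -0.79] [0. 0. 0.] rows>= 4
[-40.53678372  -2.46626291  14.29594667  98.35161778   0.59050856
  83.98559914  59.69473198]
```

Request:
play_rows([
  [[-8.3,-14,-0.8,0,0,0,-1],[-8.3,-14,-0.8,0,0,0,-1],[-8.3,-14,-0.8,0,0,0,-1],[-8.3,-14,-0.8,0,0,0,-1],[-8.3,-14,-0.8,0,0,0,-1],[-8.3,-14,-0.8,0,0,0,-1],[-8.3,-14,-0.8,0,0,0,-1],[-8.3,-14,-0.8,0,0,0,-1],[-8.3,-14,-0.8,0,0,0,-1]],
])

```text
time: 2.9
tcp_pos: [0.5194, 0.0238, 0.3196]
tool_rot: [[-0.998, 0.067, -0.0], [0.067, 0.998, 0.0], [0.0, 0.0, -1.0]]
wrist_force: [0.8, 0.8, -0.5]
gripper_width: 1.001
```

```bash
python3 - <<'E'
from h import *
f,T,o=grab('wrist'); print(o['tcp_pos'],o['time'])
save(f,'w1.png'); np.savez('w1.npz',T=T,K=f['K'],image=f['image'],z_map=f['z_map'])
E
```

```text
[0.51941239 0.02381205 0.31963177] 2.9
```

View pics/w1.png

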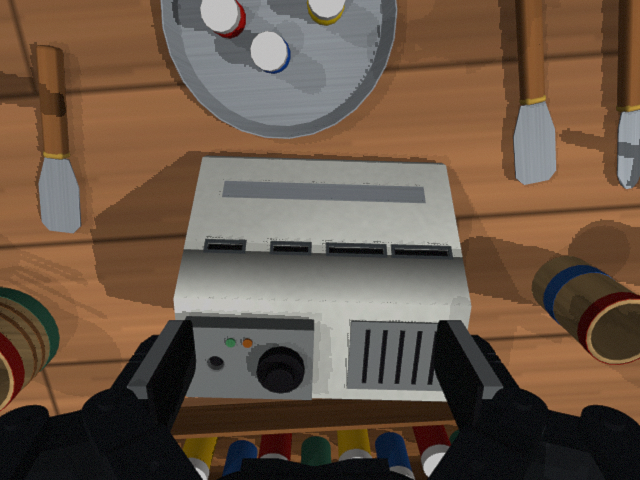

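The dryer is seen clearly with four slot mouths at rows 242–256. Columns are about 224, 291 (narrow) and 357, 421 (wide), with the start recess at (216,363).

```bash
python3 - <<'E'
from h import *
f=np.load('w1.npz');T=f['T']
save(f,'w1s.png',(180,220,300,60),2.6)
w=wpts(f,T)
for (u,v) in [(224,235),(291,237),(357,240),(420,242),(224,195),(400,200),(224,260),(420,265),(330,330),(330,360),(240,370),(300,350),(230,290),(330,310)]:
    print((u,v),np.nanmedian(w[v-1:v+2,u-1:u+2].reshape(-1,3),0).round(4))
g=cv2.cvtColor(f['image'],cv2.COLOR_RGB2GRAY)
m=np.zeros_like(g);m[235:262,195:465]=(g[235:262,195:465]<60)
n,l,s,c=cv2.connectedComponentsWithStats(m)
print([ (list(s[i]),c[i].round(1)) for i in range(1,n) if s[i][4]>60])
E
```

```text
(224, 235) [ 0.5556 -0.0627  0.0917]
(291, 237) [ 0.5614 -0.0008  0.0922]
(357, 240) [0.5681 0.0602 0.0937]
(420, 242) [0.5741 0.1185 0.0935]
(224, 195) [ 0.5257 -0.0655  0.0579]
(400, 200) [0.5421 0.1066 0.0585]
(224, 260) [ 0.5724 -0.0608  0.1125]
(420, 265) [0.5893 0.1144 0.1118]
(330, 330) [0.6325 0.0298 0.1415]
(330, 360) [0.6634 0.0281 0.1412]
(240, 370) [ 0.6554 -0.0492  0.159 ]
(300, 350) [0.6387 0.0036 0.1592]
(230, 290) [ 0.5919 -0.0539  0.1341]
(330, 310) [0.6128 0.0309 0.1415]
[([np.int32(203), np.int32(239), np.int32(43), np.int32(15), np.int32(511)], array([224.9, 246.4])), ([np.int32(269), np.int32(241), np.int32(45), np.int32(15), np.int32(491)], array([290.7, 248.5])), ([np.int32(325), np.int32(243), np.int32(63), np.int32(15), np.int32(723)], array([356. , 250.3])), ([np.int32(391), np.int32(245), np.int32(64), np.int32(15), np.int32(719)], array([421.7, 252.3]))]
```

View pics/w1s.png

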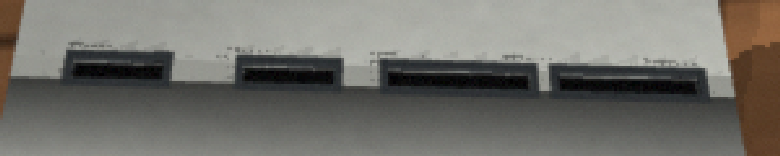

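```bash
python3 - <<'E'
from h import *
f=np.load('w1.npz');T=f['T'];w=wpts(f,T)
uv=np.array([[422.3,252.2],[356,250.2],[291,248.2],[224.3,246.2]])
p=ray(f,T,uv,0.100);print(p.round(4))
d=np.linalg.norm(np.diff(p,axis=0),axis=1);print('spacing',d)
# fit center, yaw
s=np.array([.09,.03,-.03,-.09]);c=p.mean(0);v=(p*s[:,None]).sum(0)/(s@s)
yaw=np.degrees(np.arctan2(-v[0],v[1]));print('centre',c,'yaw',yaw,'len',np.linalg.norm(v))
# face plane from depth: points in dryer frame
a=np.radians(yaw);kx=np.array([np.cos(a),np.sin(a),0]);ky=np.array([-np.sin(a),np.cos(a),0])
q=w-c;X=q@kx;Y=q@ky;Z=w[...,2]
m=(abs(Y)<.12)&(Z>.03)&(Z<.135)&(X>-.09)&(X<.03)&np.isfinite(X)
A=np.stack([X[m],Y[m],np.ones(m.sum())],1)
sol=np.linalg.lstsq(A,Z[m],rcond=None)[0];res=Z[m]-A@sol
k=abs(res)<.004;sol=np.linalg.lstsq(A[k],Z[m][k],rcond=None)[0]
print('face fit z=aX+bY+c',sol,'expected slope',1/np.tan(np.radians(40)),np.degrees(np.arctan(1/sol[0])))
m=(abs(Z-.1415)<.003)&(abs(Y)<.13)&(X<.3);print('deck X,Y',np.percentile(X[m],[0.5,99.5]),np.percentile(Y[m],[.5,99.5]))
# start button recess centre
g=cv2.cvtColor(f['image'],cv2.COLOR_RGB2GRAY)
mm=np.zeros_like(g);mm[350:378,203:230]=g[350:378,203:230]<70
v_,u_=np.nonzero(mm);print(len(u_),u_.min(),u_.max(),v_.min(),v_.max(),u_.mean(),v_.mean())
b=ray(f,T,[[u_.mean(),v_.mean()]],.158)[0];print('start',b,(b-c)@kx,(b-c)@ky)
save(f,'w1b.png',(180,310,140,100),5)
E
```

```text
[[ 0.5818  0.1192  0.1   ]
 [ 0.5757  0.0583  0.1   ]
 [ 0.5698 -0.0011  0.1   ]
 [ 0.5637 -0.0619  0.1   ]]
spacing [0.06115454 0.05974308 0.06108549]
centre [0.57276465 0.02861689 0.1       ] yaw -5.709659611151781 len 1.0094872921594542
face fit z=aX+bY+c [1.18618409 0.00251419 0.10226217] expected slope 1.19175359259421 40.13221051177814
deck X,Y [0.02977409 0.13121661] [-0.12465459  0.12399666]
182 207 223 356 369 215.25274725274724 362.64835164835165
start [ 0.64752047 -0.06947103  0.158     ] 0.0841434598547866 -0.09016401552036496
```

View pics/w1b.png

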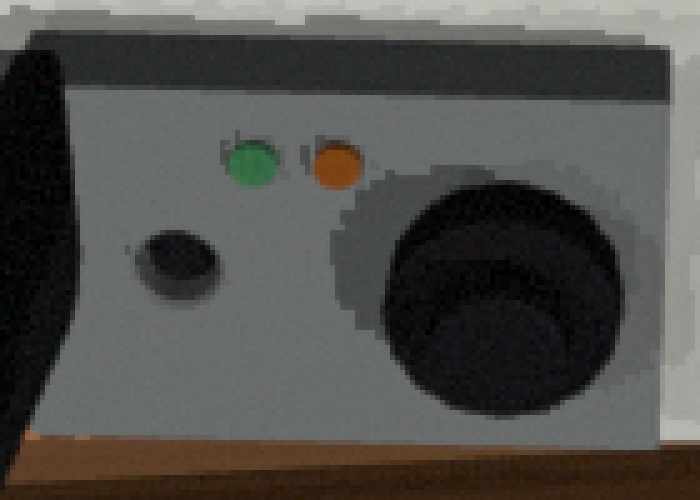

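```bash
python3 - <<'E'
from h import *
K=np.array([[434.99135999,0,324.13501489],[0,434.99135999,243.37367143],[0,0,1]])
C=np.array([[0.0029818,-0.99995765,0.00870692,-0.02942506],[0.99045697,0.00415299,0.13775973,-0.56136449],[-0.13779005,0.00821306,0.99042741,-1.31627458],[0,0,0,1]])
T=np.linalg.inv(C);im=cv2.imread('pics/top0.png');f=dict(image=im[:,:,::-1],K=K)
c=np.array([0.57276465,0.02861689,.1]);a=np.radians(-5.71);kx=np.array([np.cos(a),np.sin(a),0]);ky=np.array([-np.sin(a),np.cos(a),0]);n=np.array([0,0,1.])
u=kx*np.sin(np.radians(40))+n*np.cos(np.radians(40)) # slot z (up face)
pts=[]
for s,w in zip([.09,.03,-.03,-.09],[.025,.025,.016,.016]):
    for sy in (-1,1):
        for sz in (-1,1): pts.append(c+ky*(s+sy*w)+u*sz*.004)
pts.append(c+kx*.084+ky*-.09+n*.058)
for sy in(-1,1): pts.append(c+kx*.1336+ky*sy*.127+n*.04)
uv=proj(f,T,np.array(pts))
big=cv2.resize(im[170:280,240:380],None,fx=5,fy=5,interpolation=cv2.INTER_CUBIC)
for p in uv: cv2.circle(big,(int((p[0]-240+.5)*5),int((p[1]-170+.5)*5)),2,(0,255,0),-1)
cv2.imwrite('pics/top_ov.png',big)
E
```

```text
(no output)
```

View pics/top_ov.png

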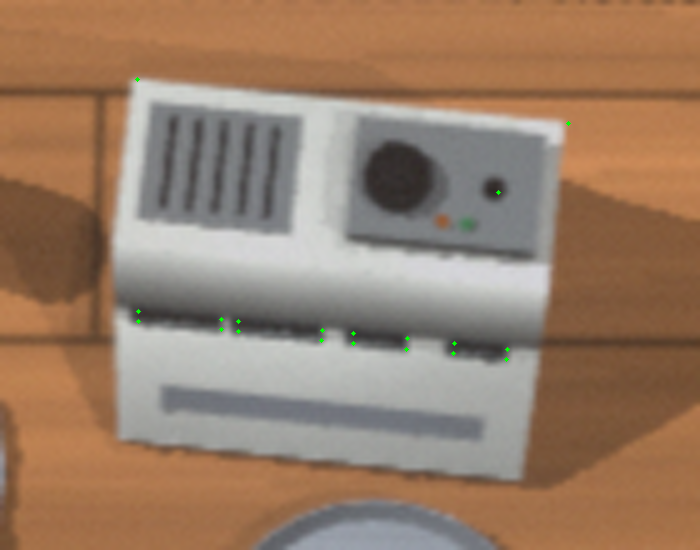

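```bash
cat >> h.py <<'E'
C0=np.array([0.5728,0.0290,0.100]);YAW=-5.7
SY=[.09,.03,-.03,-.09]
def slotR():
    a=np.radians(YAW);kx=np.array([np.cos(a),np.sin(a),0]);y=np.array([-np.sin(a),np.cos(a),0]);p=np.radians(40)
    x=kx*np.cos(p)-np.array([0,0,1])*np.sin(p);return np.stack([x,y,np.cross(x,y)],1)
def toolR_for(kR):  # knife rotation -> tool rotation
    return np.stack([-kR[:,0],kR[:,1],-kR[:,2]],1)
def slot_tcp(i,g,back,off=(0,0,0)):
    S=slotR();m=C0+np.array([S[0,1],S[1,1],0])*SY[i]
    return m+S@(np.array([g[0]-.055-back,g[1],g[2]-.009])+np.array(off)), toolR_for(S)
E
python3 - <<'E'
from h import *
p,Rm=slot_tcp(1,(0,0,.003),0.0,(0,0,.04));print(p);go(p,Rm)
E
```

```text
[0.55560219 0.06086564 0.16139883]
MOVE [-3.36  3.95 15.83] [-0.6 40.   1.8] rows>= 6
```

Request:
play_rows([
  [[-2,4,2,-0.3,20,0.9,-1],[-3.4,4,4,-0.6,40,1.8,-1],[-3.4,4,4,-0.6,40,1.8,-1],[-3.4,4,4,-0.6,40,1.8,-1],[-3.4,4,4,-0.6,40,1.8,-1],[-3.4,4,4,-0.6,40,1.8,-1],[-3.4,4,6,-0.6,40,1.8,-1],[-3.4,4,10,-0.6,40,1.8,-1],[-3.4,4,13,-0.6,40,1.8,-1],[-3.4,4,15.8,-0.6,40,1.8,-1],[-3.4,4,15.8,-0.6,40,1.8,-1],[-3.4,4,15.8,-0.6,40,1.8,-1]],
])

```text
time: 3.95
tcp_pos: [0.5557, 0.0605, 0.1613]
tool_rot: [[-0.76, 0.101, -0.642], [0.078, 0.995, 0.064], [0.645, -0.001, -0.764]]
wrist_force: [0.8, 1.1, 1.2]
gripper_width: 1.001
```

```bash
python3 - <<'E'
from h import *
p,Rm=slot_tcp(1,(0,0,.003),0.0,(0,0,.04));go(p,Rm);print(r.get_obs()['qpos'],r.get_obs()['wrist_force'])
f,T,o=grab('wrist');save(f,'w2.png')
E
```

```text
MOVE [0.02 0.03 0.01] [ 0.  -0.2 -0.1] rows>= 1
[ -9.75952507  44.0703966    6.21809445  65.05376153 -11.12313623
 110.75171734  80.26324995] [0.78878523 1.06229469 1.23306125]
```

View pics/w2.png

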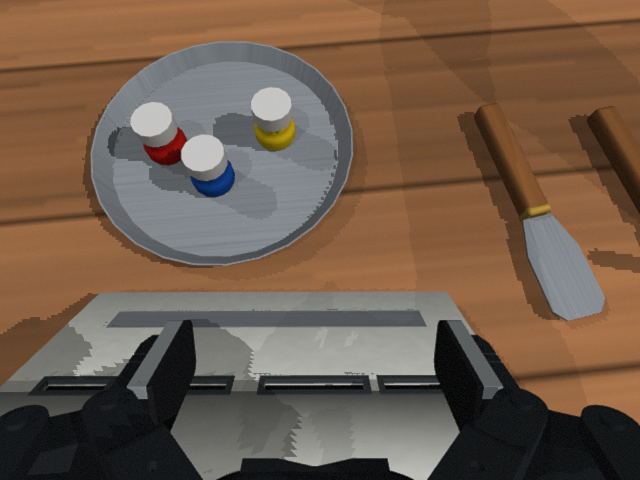

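Pose is reachable. The slot mouths show at row ~383, and slot1 is centred near (315,383), between the fingers. I'll cross-check this view against the model.

```bash
python3 - <<'E'
from h import *
f,T,o=grab('wrist');S=slotR();pts=[]
for s,w in zip(SY,[.025,.025,.016,.016]):
    for sy in(-1,1):
        for sz in(-1,1): pts.append(C0+S[:,1]*(s+sy*w)+S[:,2]*.004*sz)
uv=proj(f,T,pts)
im=cv2.resize(f['image'][350:430,0:480,::-1],None,fx=1.66*2,fy=1.66*2)
im=cv2.resize(f['image'][355:415,200:460,::-1],None,fx=3,fy=3,interpolation=cv2.INTER_CUBIC)
for p in uv:
    cv2.circle(im,(int((p[0]-200+.5)*3),int((p[1]-355+.5)*3)),1,(0,255,0),-1)
cv2.imwrite('pics/w2o.png',im)
go([.4115,.242,.14],down(8.0))
E
```

```text
MOVE [11.   16.59 12.29] [  4.8 -39.7 -13.3] rows>= 6
```

View pics/w2o.png

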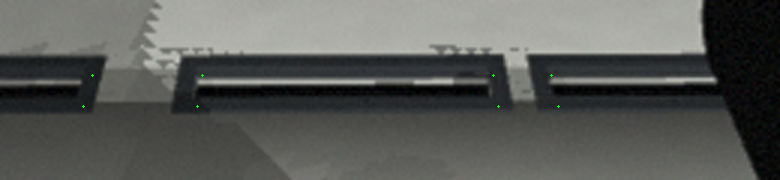

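```bash
python3 - <<'E'
from h import *
from scipy.optimize import least_squares
f2,T2,o=grab('wrist');f1=np.load('w1.npz');T1=f1['T']
g=cv2.cvtColor(f2['image'],cv2.COLOR_RGB2GRAY)
for u in (300,330): print(g[365:400,u])
g1=cv2.cvtColor(f1['image'],cv2.COLOR_RGB2GRAY)
for u in (345,365): print(g1[238:264,u])
print(g1[244:258,318:334]); 
def res(p): return np.r_[proj(f1,T1,p)[0]-[356,250.2],proj(f2,T2,p)[0]-[314,382.7]]
s=least_squares(res,[.57,.058,.1]);print(s.x,s.fun)
E
```

```text
[173 174 175 176 177 178 174  65  35  39  44  54  53  51  73 147 138  41
   9   0  16  42  42  43  40  54  65  71  70  77  78  82  83  85  88]
[171 171 173 174 176 176 173  66  38  38  46  50  54  54  72 144  92  26
   3   3  17  38  43  42  41  54  66  70  73  75  77  79  79  84  85]
[176 175 177 178 148  61  48  47  58 102  34   6  14  18  17  39  48  47
  57  67  72  76  80  81  84  89]
[177 176 164 164 162 112  55  49  53  78  37   9  14   9  13  16  47  50
  54  64  72  74  76  79  81  82]
[[176 175 173 172 132 169 174 113  56  42  46  48  45  46  42  45]
 [152 150 152 152 148 154 152 127  61  49  45  54  52  54  56  54]
 [148 149 148 149 146 149 150 123  60  46  50  70  68  73  82  78]
 [150 149 148 147 130 148 151 112  54  44  46  38  39  47  52  52]
 [150 150 149 149 147 151 149 126  61  47  46  13  13  15  12  20]
 [149 150 150 149 148 147 150 126  58  45  44  19   3   3   4  10]
 [150 150 148 148 128 127 147 107  56  48  48  19   8   4   5   8]
 [151 149 150 149 147 143 146 120  62  47  45  16  10   1  10  10]
 [147 147 146 145 146 146 147 123  62  51  48  24  16  19  20  13]
 [ 70  71  74  81  86  87  87  81  53  45  49  45  47  47  49  44]
 [ 57  55  58  62  62  64  60  57  49  46  43  45  51  47  47  47]
 [ 63  64  62  61  63  65  62  62  52  48  50  50  50  50  52  47]
 [ 67  68  69  68  67  66  69  68  65  62  64  64  61  62  64  63]
 [ 72  69  70  69  70  69  69  72  68  69  69  70  69  70  70  69]]
[0.57535894 0.0581668  0.1010197 ] [-0.08014996  0.01916209  0.04400791 -0.0121132 ]
```

Request:
play_rows([
  [[0,0,-4,0,0,0,-1],[2,4,-6,1,-7,-2,-1],[5,8,0,3,-20,-7,-0.1],[11,16.6,6,4.8,-39.7,-13.3,-0.1],[11,16.6,12.3,4.8,-39.7,-13.3,-0.1],[11,16.6,12.3,4.8,-39.7,-13.3,-0.1],[11,16.6,12.3,4.8,-39.7,-13.3,-0.1],[11,16.6,12.3,4.8,-39.7,-13.3,-0.1],[11,16.6,12.3,4.8,-39.7,-13.3,-0.1],[11,16.6,12.3,4.8,-39.7,-13.3,-0.1],[11,16.6,12.3,4.8,-39.7,-13.3,-0.1],[11,16.6,12.3,4.8,-39.7,-13.3,-0.1]],
])

```text
time: 5.1
tcp_pos: [0.4127, 0.2415, 0.1397]
tool_rot: [[-0.991, -0.137, 0.0], [-0.137, 0.991, 0.001], [-0.001, 0.001, -1.0]]
wrist_force: [0.3, -0.1, -0.0]
gripper_width: 0.548
```

```bash
python3 - <<'E'
from h import *
f,T,o=grab('wrist');save(f,'w3.png');print(o['time'],o['gripper_width'])
go([.402,.2405,.003],down(8.5))
E
```

```text
5.1 0.5476051071976988
MOVE [ 1.08  0.07 13.63] [ 0.   0.  -0.6] rows>= 4
```

View pics/w3.png

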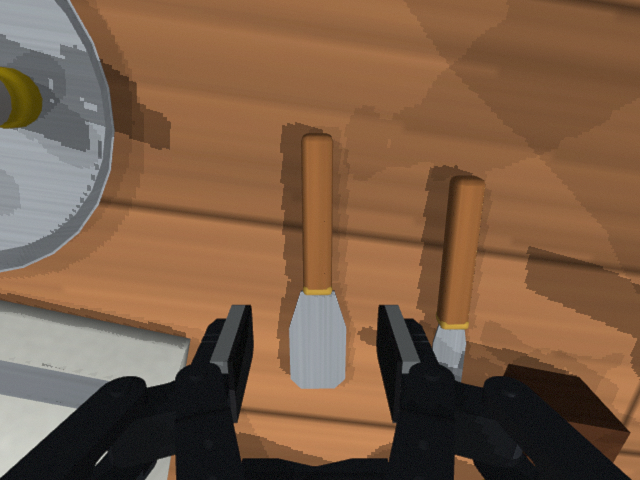

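The scraper's handle is centred and aligned at u≈317, from (317,133) to (318,290). I'll descend and close.

Request:
play_rows([
  [[1.1,0.1,4,0,0,0,-0.1],[1.1,0.1,8,0,0,0,-0.1],[1.1,0.1,11,0,0,0,-0.1],[1.1,0.1,13,0,0,0,-0.1],[1.1,0.1,13.6,0,0,0,-0.1],[1.1,0.1,13.6,0,0,0,-0.1],[1.1,0.1,13.6,0,0,0,0.6],[1.1,0.1,13.6,0,0,0,1],[1.1,0.1,13.6,0,0,0,1],[1.1,0.1,13.6,0,0,0,1],[1.1,0.1,13.6,0,0,0,1],[1.1,0.1,13.6,0,0,0,1]],
], newtons=70)

```text
time: 6.15
tcp_pos: [0.4011, 0.2419, 0.0039]
tool_rot: [[-0.99, -0.139, 0.001], [-0.139, 0.99, 0.002], [-0.001, 0.001, -1.0]]
wrist_force: [1.2, -1.4, 6.1]
gripper_width: 0.209
```

Request:
play_rows([
  [[0,0,0,0,0,0,1],[0,0,-1,0,0,0,1],[0,0,-4,0,0,0,1],[0,0,-8,0,0,0,1],[0,0,-12,0,0,0,1],[0,0,-15,0,0,0,1],[0,0,-18,0,0,0,1],[0,0,-18,0,0,0,1]],
])

```text
time: 6.82
tcp_pos: [0.4023, 0.243, 0.1896]
tool_rot: [[-0.99, -0.139, 0.007], [-0.139, 0.99, 0.006], [-0.008, 0.005, -1.0]]
wrist_force: [1.0, 0.4, -0.5]
gripper_width: 0.214
```

```bash
python3 - <<'E'
from h import *
f,T,o=grab('wrist');save(f,'w4.png');print(o['time'],o['gripper_width'])
p,Rm=slot_tcp(0,(-.01,0,.003),0.115);print(p);go(p,Rm)
E
```

```text
6.8167 0.21360427064341106
[0.4406949  0.13263305 0.2111055 ]
MOVE [ -2.37 -11.4   -2.49] [-4.6 40.1 13.2] rows>= 6
```

View pics/w4.png

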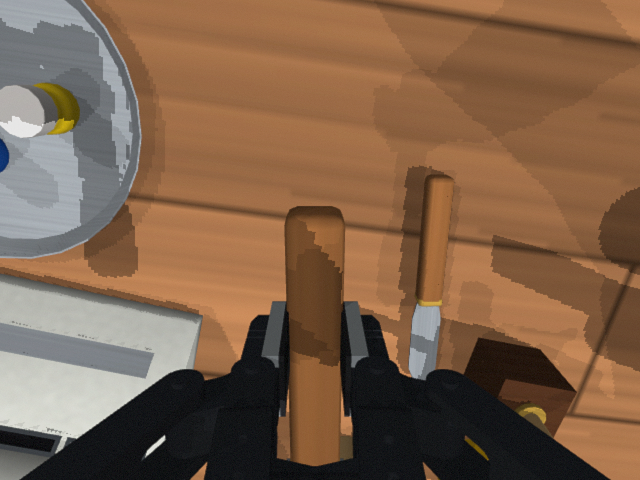

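Request:
play_rows([
  [[0,-3,-3,-1,7,2,1],[-1,-6,-4,-2,14,5,1],[-2,-9,-4,-3,21,7,1],[-2.4,-11.4,-4,-4,28,10,1],[-2.4,-11.4,-3,-4.6,35,13.2,1],[-2.4,-11.4,-2.5,-4.6,40.1,13.2,1],[-2.4,-11.4,-2.5,-4.6,40.1,13.2,1],[-2.4,-11.4,-2.5,-4.6,40.1,13.2,1],[-2.4,-11.4,-2.5,-4.6,40.1,13.2,1]],
])

```text
time: 7.62
tcp_pos: [0.4396, 0.132, 0.2074]
tool_rot: [[-0.76, 0.098, -0.643], [0.077, 0.995, 0.061], [0.646, -0.003, -0.763]]
wrist_force: [0.1, -0.6, 0.4]
gripper_width: 0.213
```

```bash
python3 - <<'E'
from h import *
f,T,o=grab('wrist');save(f,'w5.png');print(o['time'],o['gripper_width'],o['qpos'])
p,Rm=slot_tcp(0,(-.01,0,.004),0.09);print(p);go(p,Rm,o)
f,T,o=grab('scene');save(f,'s5.png',(200,170,200,200),3)
E
```

```text
7.6167 0.21298597207717843 [-18.47566906  28.45675079   6.87303465  83.87058059 -14.56361238
 106.63781085  73.76651674]
[0.46039093 0.13066713 0.19580186]
MOVE [-2.34  0.07 -0.46] [-0.2 -0.2 -0.1] rows>= 1
```

View pics/w5.png

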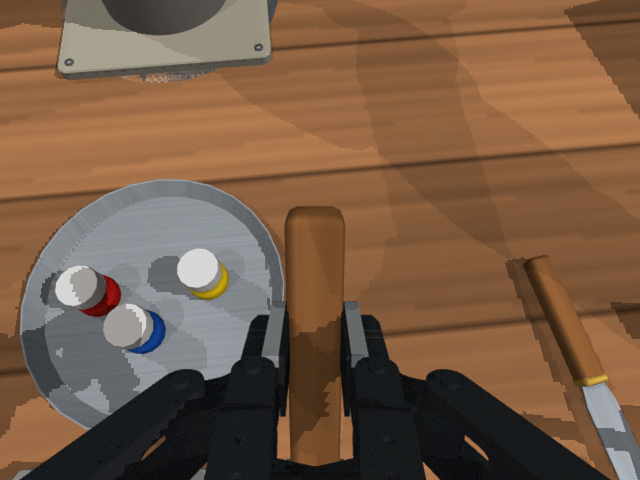

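View pics/s5.png

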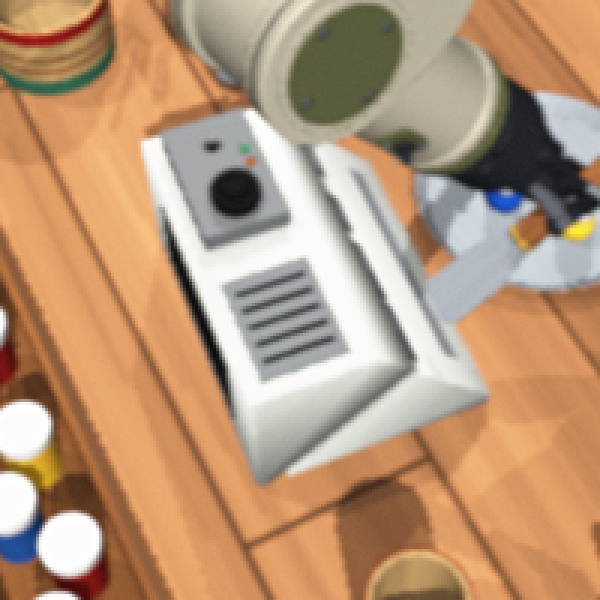

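Request:
play_rows([
  [[-1,0.1,-0.4,-0.2,-0.2,0,1],[-2.3,0.1,-0.5,-0.2,-0.2,0,1],[-2.3,0.1,-0.5,-0.2,-0.2,0,1],[-2.3,0.1,-0.5,-0.2,-0.2,0,1]],
])

```text
time: 8.05
tcp_pos: [0.4606, 0.1307, 0.1966]
tool_rot: [[-0.761, 0.101, -0.64], [0.078, 0.995, 0.064], [0.644, -0.001, -0.765]]
wrist_force: [-0.4, -0.2, -1.3]
gripper_width: 0.214
```

```bash
python3 - <<'E'
from h import *
f,T,o=grab('top')
p,Rm=slot_tcp(0,(-.0104,0,.004),0.07);print(o['wrist_force']);go(p,Rm,o)
save(f,'t6.png',(240,170,140,110),5)
f,T,o=grab('scene');save(f,'s6.png',(280,210,100,100),6)
E
```

```text
[-0.41959747 -0.24405958 -1.33417909]
MOVE [-1.99  0.    0.07] [ 0.  -0.1 -0.1] rows>= 1
```

View pics/s6.png

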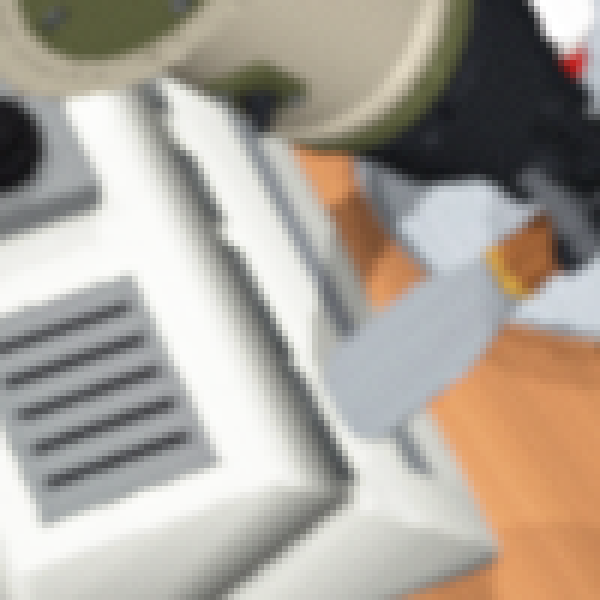

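View pics/t6.png

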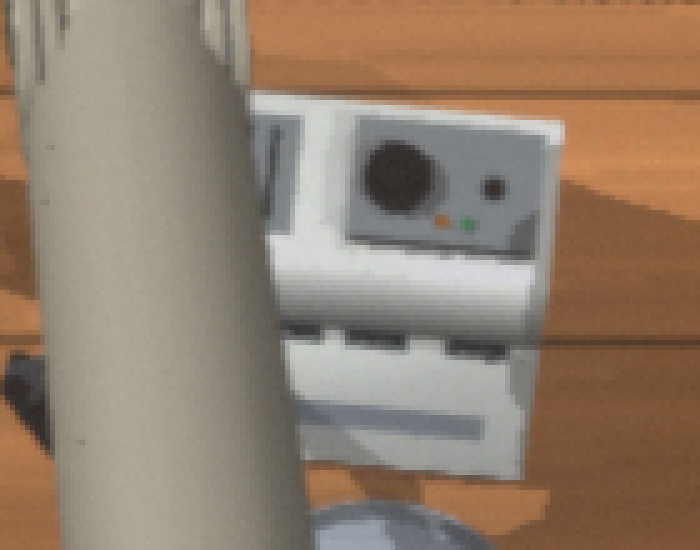

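The blade tip is right in front of slot0. I'll insert slowly, watching the force.

Request:
play_rows([
  [[-0.5,0,0.1,0,0,0,1],[-1,0,0.1,0,0,0,1],[-1.5,0,0.1,0,0,0,1],[-2,0,0.1,0,0,0,1],[-2,0,0.1,0,0,0,1]],
])

```text
time: 8.57
tcp_pos: [0.4753, 0.1288, 0.1812]
tool_rot: [[-0.759, 0.102, -0.643], [0.079, 0.995, 0.064], [0.646, -0.002, -0.764]]
wrist_force: [0.8, -0.2, 0.2]
gripper_width: 0.213
```

```bash
python3 - <<'E'
from h import *
o=r.get_obs();print(o['wrist_force'],o['ft_torque'],o['gripper_width'])
p,Rm=slot_tcp(0,(-.0104,0,.004),0.04);go(p,Rm,o)
f,T,o=grab('scene');save(f,'s7.png',(280,210,100,100),6)
E
```

```text
[ 0.81245487 -0.19854097  0.20706677] [-1.16087770e-01 -8.46523526e-01 -3.30503515e-04] 0.2129962523910981
MOVE [-2.87  0.04 -0.16] [-0.  -0.2 -0.2] rows>= 1
```

View pics/s7.png

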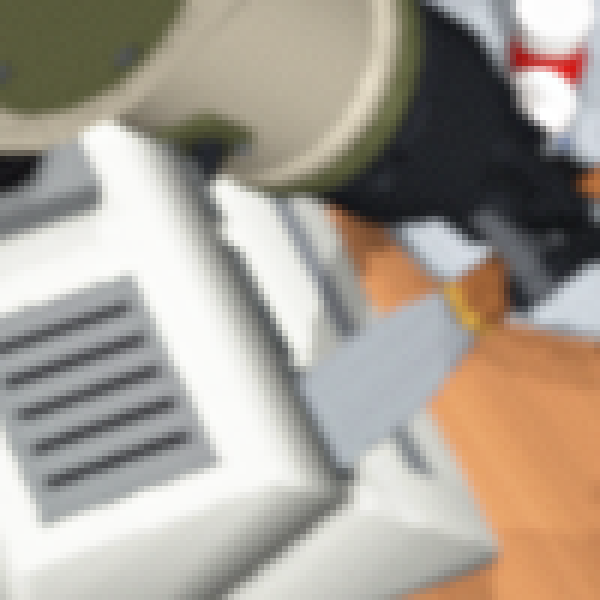

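Request:
play_rows([
  [[-0.7,0,-0.1,0,0,0,1],[-1.4,0,-0.2,0,0,0,1],[-2.1,0,-0.2,0,0,0,1],[-2.9,0,-0.2,0,0,0,1],[-2.9,0,-0.2,0,0,0,1]],
])

```text
time: 9.03
tcp_pos: [0.4988, 0.1263, 0.1635]
tool_rot: [[-0.759, 0.102, -0.643], [0.079, 0.995, 0.064], [0.646, -0.002, -0.763]]
wrist_force: [0.5, -0.7, -0.5]
gripper_width: 0.211
```

```bash
python3 - <<'E'
from h import *
o=r.get_obs();print(o['wrist_force'],o['ft_torque'],o['gripper_width'])
p,Rm=slot_tcp(0,(-.0104,0,.004),0.003);go(p,Rm,o)
f,T,o=grab('scene');save(f,'s8.png',(280,210,100,100),6)
E
```

```text
[ 0.5090548  -0.74083819 -0.46280682] [-0.02755706 -0.74912772  0.0016076 ] 0.2106608773004815
MOVE [-3.62  0.07 -0.01] [-0.  -0.2 -0.2] rows>= 1
```

View pics/s8.png

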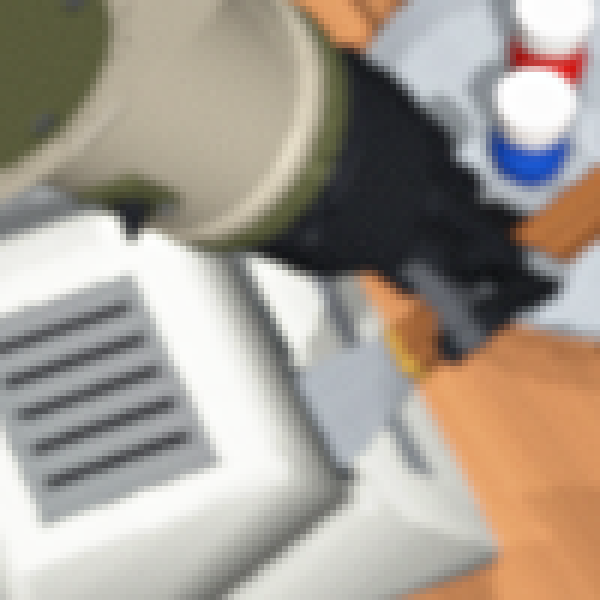

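Going in freely. Continuing to home.

Request:
play_rows([
  [[-0.8,0.1,0,0,0,0,1],[-1.6,0.1,0,0,0,0,1],[-2.4,0.1,0,0,0,0,1],[-3.2,0.1,0,0,0,0,1],[-3.6,0.1,0,0,0,0,1],[-3.6,0.1,0,0,0,0,1]],
])

```text
time: 9.58
tcp_pos: [0.526, 0.1246, 0.1407]
tool_rot: [[-0.759, 0.102, -0.643], [0.079, 0.995, 0.064], [0.646, -0.002, -0.763]]
wrist_force: [-0.9, -0.8, -0.4]
gripper_width: 0.215
```

Request:
play_rows([
  [[-0.1,0,0,0,0,0,1],[-0.2,0,0,0,0,0,1],[-0.3,0,0,0,0,0,1],[-0.4,0,0,0,0,0,1]],
])

```text
time: 9.92
tcp_pos: [0.5288, 0.1246, 0.1395]
tool_rot: [[-0.76, 0.101, -0.642], [0.078, 0.995, 0.064], [0.645, -0.001, -0.764]]
wrist_force: [-0.1, -0.1, 0.0]
gripper_width: 0.211
```

```bash
python3 - <<'E'
from h import *
o=r.get_obs();print(o['wrist_force'],o['wrist_force']@slotR(),o['ft_torque'],o['gripper_width'])
p,Rm=slot_tcp(0,(-.0104,0,.004),0.0);go(p,Rm,o)
f,T,o=grab('scene');save(f,'s9.png',(280,210,100,100),6)
f,T,o=grab('wrist');save(f,'w9.png')
E
```

```text
[-0.08550593 -0.13533797  0.02401975] [-0.07032011 -0.14316123 -0.02765002] [-0.05487862 -0.72359352 -0.02719102] 0.21054658779946087
MOVE [-0.08 -0.08  0.1 ] [ 0.  -0.2 -0.1] rows>= 1
```

View pics/s9.png

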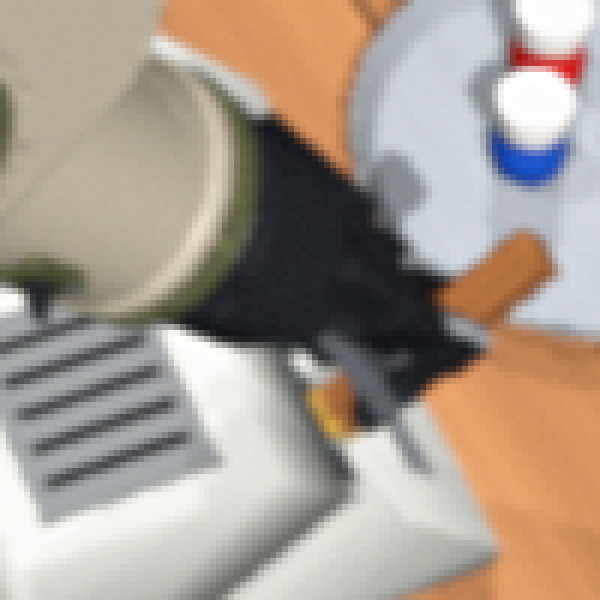

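View pics/w9.png

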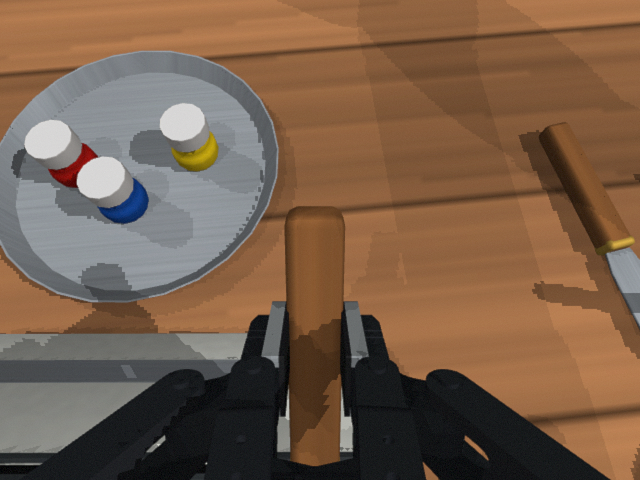

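Request:
play_rows([
  [[-0.1,0,0,0,0,0,1],[-0.2,0,0.1,0,0,0,1],[-0.3,0,0.1,0,0,0,1],[-0.3,0,0.1,0,0,0,1]],
])

```text
time: 10.35
tcp_pos: [0.5301, 0.1244, 0.1366]
tool_rot: [[-0.759, 0.101, -0.643], [0.078, 0.995, 0.064], [0.646, -0.002, -0.763]]
wrist_force: [-2.7, 0.1, 1.1]
gripper_width: 0.212
```

```bash
python3 - <<'E'
from h import *
o=r.get_obs();print(o['wrist_force']@slotR(),o['ft_torque'])
p,Rm=slot_tcp(0,(-.0104,0,.004),0.0);go(p,Rm,o)
E
```

```text
[-2.7192809  -0.17018819 -0.89430993] [-0.06174414 -0.18911788  0.04522245]
MOVE [ 0.21 -0.07 -0.04] [ 0.  -0.2 -0.1] rows>= 1
```

Request:
play_rows([
  [[-0.1,0,0,0,0,0,1],[-0.2,0,0,0,0,0,1],[-0.2,0,0,0,0,0,1]],
])

```text
time: 10.6
tcp_pos: [0.5302, 0.1244, 0.1365]
tool_rot: [[-0.757, 0.1, -0.646], [0.077, 0.995, 0.064], [0.649, -0.002, -0.761]]
wrist_force: [-10.7, -0.8, 11.2]
gripper_width: 0.212
```

```bash
python3 - <<'E'
from h import *
o=r.get_obs();print(o['wrist_force']@slotR(),o['ft_torque'])
p,Rm=slot_tcp(0,(-.0104,0,.004),0.0);go(p,Rm,o)
f,T,o=grab('scene');save(f,'s10.png',(280,210,100,100),6)
E
```

```text
[-15.24403867  -1.88467835   1.76654829] [0.00307263 2.43153572 0.08869263]
MOVE [ 0.22 -0.07 -0.03] [-0.  -0.5 -0.1] rows>= 1
```

View pics/s10.png

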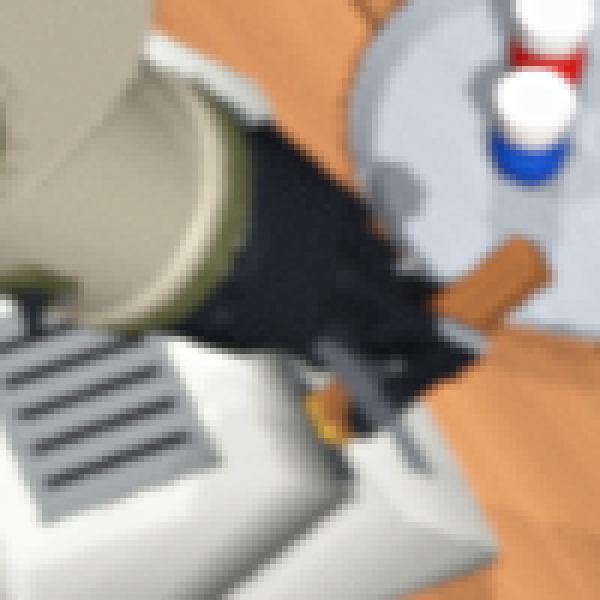

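Hard stop at 15 N, so it's home. I'll release gently and back off along the tool axis.

Request:
play_rows([
  [[0.15,0,0,0,0,0,1],[0.15,0,0,0,0,0,0.3],[0.15,0,0,0,0,0,0.1],[0.15,0,0,0,0,0,0.1],[0.15,0,0,0,0,0,0.1],[0.15,0,-2,0,0,0,0.1],[0.15,0,-5,0,0,0,0.1],[0.15,0,-9,0,0,0,0.1],[0.15,0,-12,0,0,0,0.1],[0.15,0,-12,0,0,0,0.1]],
])

```text
time: 11.48
tcp_pos: [0.5969, 0.117, 0.217]
tool_rot: [[-0.777, 0.108, -0.621], [0.08, 0.994, 0.072], [0.625, 0.006, -0.781]]
wrist_force: [-0.6, 0.7, -1.0]
gripper_width: 0.448
```

```bash
python3 - <<'E'
from h import *
f,T,o=grab('wrist');save(f,'w10.png');print(o['gripper_width'])
go([.424,-.234,.16],down(-11.6),o)
E
```

```text
0.44798683284423363
MOVE [  7.05 -36.8   12.66] [ -1.5 -38.6   5.3] rows>= 10
```

View pics/w10.png

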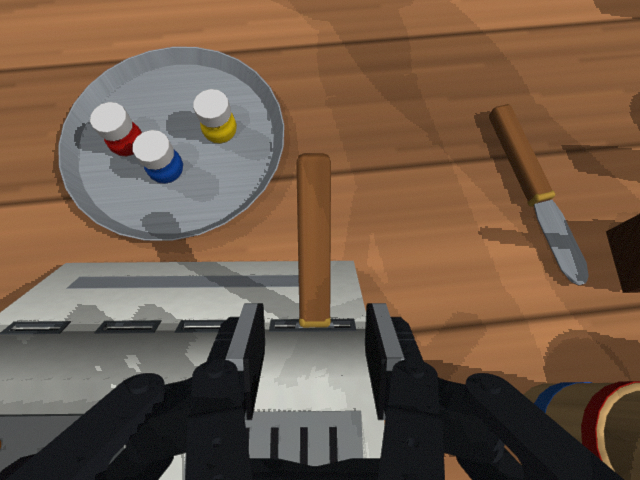

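Scraper 1 is home in slot0: its collar meets the lip at (316,322). Next is scraper 2.

Request:
play_rows([
  [[3,-2,-3,0,-7,0,0],[6,-6,0,0,-14,1,0],[7,-10,4,0,-21,2,-0.1],[7,-14,8,-1,-28,3,-0.1],[7,-18,11,-1,-35,4,-0.1],[7,-22,12.6,-1.5,-38.6,5.3,-0.1],[7,-26,12.6,-1.5,-38.6,5.3,-0.1],[7,-30,12.6,-1.5,-38.6,5.3,-0.1],[7,-34,12.6,-1.5,-38.6,5.3,-0.1],[7,-36.8,12.6,-1.5,-38.6,5.3,-0.1],[7,-36.8,12.6,-1.5,-38.6,5.3,-0.1],[7,-36.8,12.6,-1.5,-38.6,5.3,-0.1]],
])

```text
time: 12.53
tcp_pos: [0.4202, -0.2384, 0.1597]
tool_rot: [[-0.979, 0.203, -0.007], [0.203, 0.979, -0.001], [0.007, -0.002, -1.0]]
wrist_force: [0.3, 0.2, -0.4]
gripper_width: 0.55
```

```bash
python3 - <<'E'
from h import *
f,T,o=grab('wrist');save(f,'w11.png');print(o['gripper_width'])
go([.424,-.234,.003],down(-11.6),o)
E
```

```text
0.5501186659550082
MOVE [-0.39  0.54 15.66] [-0.1 -0.4 -0.1] rows>= 4
```

View pics/w11.png

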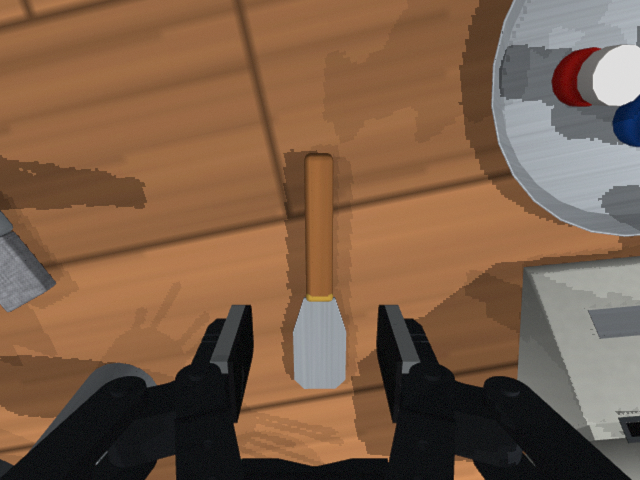

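Handle is aligned at u≈319, rows 153–296. I'll descend and grip.

Request:
play_rows([
  [[-0.4,0.3,4,0,-0.4,0,-0.1],[-0.4,0.3,8,0,-0.4,0,-0.1],[-0.4,0.3,12,0,-0.4,0,-0.1],[-0.4,0.3,15,0,-0.4,0,-0.1],[-0.4,0.3,15.7,0,-0.4,0,-0.1],[-0.4,0.3,15.7,0,-0.4,0,-0.1],[-0.4,0.3,15.7,0,-0.4,0,0.6],[-0.4,0.3,15.7,0,-0.4,0,1],[-0.4,0.3,15.7,0,-0.4,0,1],[-0.4,0.3,15.7,0,-0.4,0,1],[-0.4,0.3,15.7,0,-0.4,0,1],[-0.4,0.3,15.7,0,-0.4,0,1]],
])

```text
time: 13.58
tcp_pos: [0.4279, -0.2332, 0.0055]
tool_rot: [[-0.98, 0.2, 0.004], [0.199, 0.98, -0.004], [-0.005, -0.003, -1.0]]
wrist_force: [-1.1, -0.5, 7.8]
gripper_width: 0.213
```

Request:
play_rows([
  [[0,0,0,0,0,0,1],[0,0,-1,0,0,0,1],[0,0,-4,0,0,0,1],[0,0,-8,0,0,0,1],[0,0,-12,0,0,0,1],[0,0,-16,0,0,0,1],[0,0,-20,0,0,0,1],[0,0,-22,0,0,0,1],[0,0,-22,0,0,0,1]],
])

```text
time: 14.33
tcp_pos: [0.4282, -0.2328, 0.2301]
tool_rot: [[-0.98, 0.199, 0.01], [0.199, 0.98, -0.006], [-0.011, -0.003, -1.0]]
wrist_force: [0.8, 0.2, -0.7]
gripper_width: 0.21
```

```bash
python3 - <<'E'
from h import *
f,T,o=grab('wrist');save(f,'w12.png');print(o['gripper_width'])
p,Rm=slot_tcp(1,(-.01,0,.004),0.1);print(p);go(p,Rm,o)
E
```

```text
0.20991726426752416
[0.44680918 0.07172463 0.20222973]
MOVE [ 4.28 30.22  2.64] [ 1.8 40.6 -5.7] rows>= 8
```

View pics/w12.png

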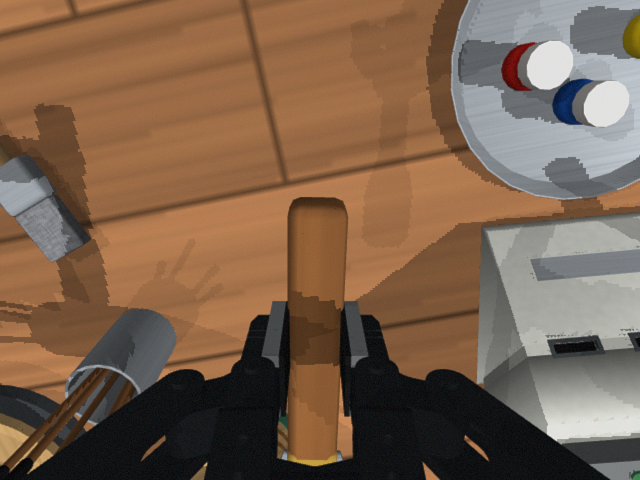

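Request:
play_rows([
  [[1,4,0,0,7,-1,1],[2,8,0,0,14,-2,1],[3,12,0,1,21,-3,1],[4.3,16,0,1,28,-4,1],[4.3,20,0,1,35,-5,1],[4.3,24,1,1.8,40.6,-5.7,1],[4.3,28,2,1.8,40.6,-5.7,1],[4.3,30.2,2.6,1.8,40.6,-5.7,1],[4.3,30.2,2.6,1.8,40.6,-5.7,1],[4.3,30.2,2.6,1.8,40.6,-5.7,1],[4.3,30.2,2.6,1.8,40.6,-5.7,1]],
])

```text
time: 15.3
tcp_pos: [0.4439, 0.0717, 0.1964]
tool_rot: [[-0.755, 0.099, -0.648], [0.074, 0.995, 0.066], [0.651, 0.002, -0.759]]
wrist_force: [-0.4, 0.0, -0.0]
gripper_width: 0.214
```

```bash
python3 - <<'E'
from h import *
f,T,o=grab('scene');save(f,'s13.png',(240,190,120,120),5)
p,Rm=slot_tcp(1,(-.006,0,.0055),0.085);print(p,o['wrist_force'],o['ft_torque']);go(p,Rm,o)
E
```

```text
[0.46225147 0.07018328 0.19116584] [-0.41679353  0.0081037  -0.01154147] [-0.05942583 -0.78505351  0.05392429]
MOVE [-1.74  0.03 -0.8 ] [ 0.1 -0.6  0.1] rows>= 1
```

View pics/s13.png

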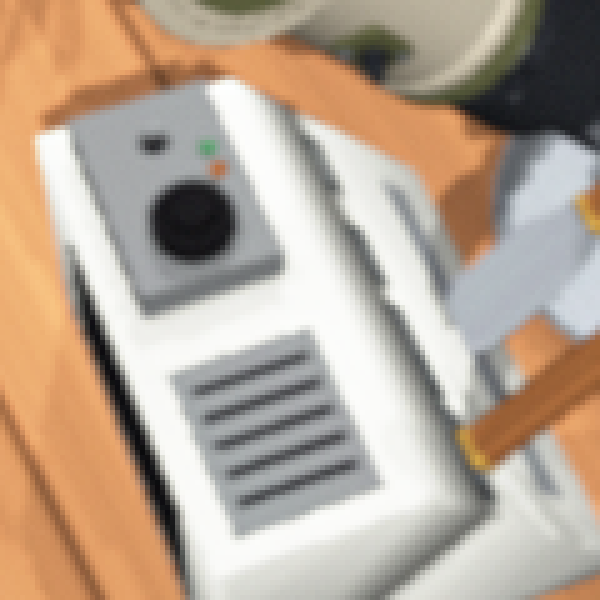

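Request:
play_rows([
  [[-0.2,0,-0.8,0,-0.5,0,1],[-0.8,0,-0.8,0,-0.5,0,1],[-1.7,0,-0.8,0,-0.5,0,1],[-1.7,0,-0.8,0,-0.5,0,1],[-1.7,0,-0.8,0,-0.5,0,1]],
])

```text
time: 15.77
tcp_pos: [0.4623, 0.0705, 0.1909]
tool_rot: [[-0.761, 0.099, -0.642], [0.074, 0.995, 0.066], [0.645, 0.003, -0.764]]
wrist_force: [0.7, -0.2, -0.7]
gripper_width: 0.21
```

```bash
python3 - <<'E'
from h import *
f,T,o=grab('scene');save(f,'s14.png',(260,190,100,100),6)
p,Rm=slot_tcp(1,(-.006,0,.0055),0.06);print(p,o['wrist_force'],o['ft_torque']);go(p,Rm,o)
E
```

```text
[0.48130789 0.0682812  0.17509615] [ 0.70582659 -0.22890203 -0.71112572] [-0.05441103 -0.78383449  0.02569105]
MOVE [-2.48 -0.04 -0.03] [ 0.1 -0.2  0.1] rows>= 1
```

View pics/s14.png

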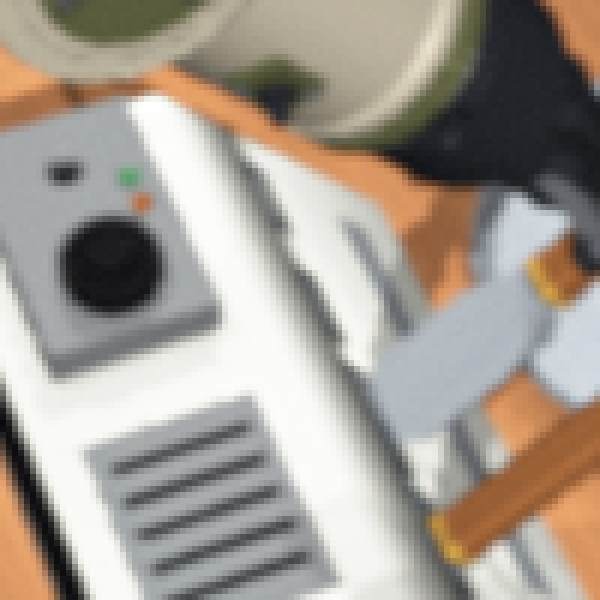

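The blade tip is at the slot1 mouth; inserting.

Request:
play_rows([
  [[-0.5,0,0,0,-0.2,0,1],[-1,0,0,0,-0.2,0,1],[-1.5,0,0,0,-0.2,0,1],[-2,0,0,0,-0.2,0,1],[-2.5,0,0,0,-0.2,0,1],[-2.5,0,0,0,-0.2,0,1]],
])

```text
time: 16.32
tcp_pos: [0.4815, 0.0689, 0.1744]
tool_rot: [[-0.763, 0.099, -0.639], [0.074, 0.995, 0.065], [0.642, 0.003, -0.767]]
wrist_force: [0.4, 0.2, -0.5]
gripper_width: 0.214
```

```bash
python3 - <<'E'
from h import *
o=r.get_obs()
p,Rm=slot_tcp(1,(-.006,0,.0055),0.006);print(p,o['wrist_force']@slotR(),o['ft_torque']);go(p,Rm,o)
E
```

```text
[0.52246975 0.0641727  0.14038561] [ 0.65762058  0.25434246 -0.12056541] [-0.06526218 -0.79178069 -0.00380023]
MOVE [-5.34 -0.07 -0.04] [0.1 0.  0.1] rows>= 2
```

Request:
play_rows([
  [[-0.8,0,0,0,0,0,1],[-1.6,0,0,0,0,0,1],[-2.4,0,0,0,0,0,1],[-3.2,-0.1,0,0,0,0,1],[-4,-0.1,0,0,0,0,1],[-4.8,-0.1,0,0,0,0,1],[-5.3,-0.1,0,0,0,0,1],[-5.3,-0.1,0,0,0,0,1]],
])

```text
time: 16.98
tcp_pos: [0.5219, 0.064, 0.1403]
tool_rot: [[-0.763, 0.099, -0.639], [0.074, 0.995, 0.065], [0.642, 0.003, -0.766]]
wrist_force: [-0.3, -0.3, -0.4]
gripper_width: 0.209
```

Request:
play_rows([
  [[-0.1,0,0,0,0,0,1],[-0.2,0,0,0,0,0,1],[-0.3,0,0,0,0,0,1],[-0.4,0,0,0,0,0,1],[-0.5,0,0,0,0,0,1],[-0.6,0,0,0,0,0,1]],
])

```text
time: 17.48
tcp_pos: [0.5262, 0.0636, 0.1377]
tool_rot: [[-0.764, 0.098, -0.638], [0.074, 0.995, 0.065], [0.641, 0.003, -0.767]]
wrist_force: [-0.1, 0.6, 0.3]
gripper_width: 0.213
```

```bash
python3 - <<'E'
from h import *
o=r.get_obs()
p,Rm=slot_tcp(1,(-.006,0,.0055),0.0);print(p,o['wrist_force']@slotR(),o['ft_torque']);go(p,Rm,o)
E
```

```text
[0.5270433  0.0637162  0.13652889] [-0.3033354   0.55946574  0.16377031] [-0.09833576 -0.73739973 -0.02983462]
MOVE [-0.13  0.01  0.04] [0.1 0.1 0.2] rows>= 1
```

Request:
play_rows([
  [[-0.1,0,0,0,0,0,1],[-0.2,0,0,0,0,0,1],[-0.3,0,0,0,0,0,1],[-0.4,0,0,0,0,0,1],[-0.4,0,0,0,0,0,1]],
])

```text
time: 17.9
tcp_pos: [0.5277, 0.0635, 0.1363]
tool_rot: [[-0.761, 0.097, -0.642], [0.073, 0.995, 0.065], [0.645, 0.003, -0.764]]
wrist_force: [-9.5, -0.1, 10.6]
gripper_width: 0.212
```

```bash
python3 - <<'E'
from h import *
o=r.get_obs()
p,Rm=slot_tcp(1,(-.006,0,.0055),0.0);print(p,o['wrist_force']@slotR(),o['ft_torque']);go(p,Rm,o)
E
```

```text
[0.5270433  0.0637162  0.13652889] [-14.09336337  -1.02530744   2.07330647] [-0.00310896  2.38231377  0.20055749]
MOVE [0.06 0.01 0.03] [ 0.1 -0.2  0.2] rows>= 1
```

Hard stop at 14 N. Release and retreat.

Request:
play_rows([
  [[0.15,0,0,0,0,0,1],[0.15,0,0,0,0,0,0.3],[0.15,0,0,0,0,0,0.1],[0.15,0,0,0,0,0,0.1],[0.15,0,0,0,0,0,0.1],[0.15,0,-2,0,0,0,0.1],[0.15,0,-5,0,0,0,0.1],[0.15,0,-9,0,0,0,0.1],[0.15,0,-12,0,0,0,0.1],[0.15,0,-12,0,0,0,0.1]],
])

```text
time: 18.73
tcp_pos: [0.5956, 0.0563, 0.2189]
tool_rot: [[-0.781, 0.102, -0.616], [0.075, 0.995, 0.07], [0.62, 0.008, -0.784]]
wrist_force: [0.6, -0.2, 0.3]
gripper_width: 0.45
```

```bash
python3 - <<'E'
from h import *
f,T,o=grab('wrist');save(f,'w15.png')
f2,T2,_=grab('top');save(f2,'t15.png',(150,180,140,140),4)
go([.413,.342,.16],down(8.8),o)
E
```

```text
MOVE [12.76 26.51 17.86] [  5.3 -38.1 -14. ] rows>= 9
```

View pics/w15.png

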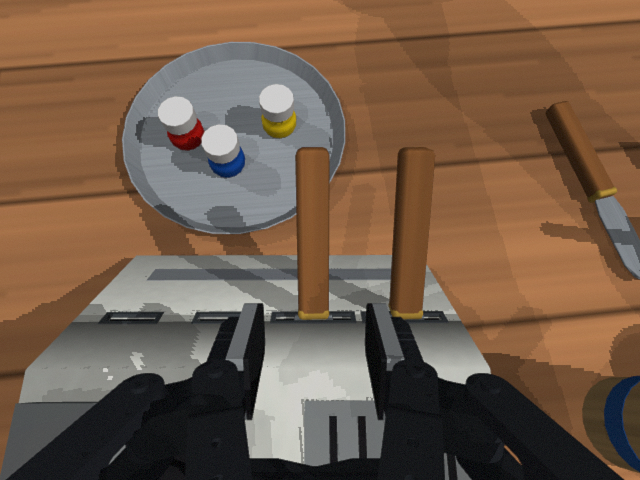

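View pics/t15.png

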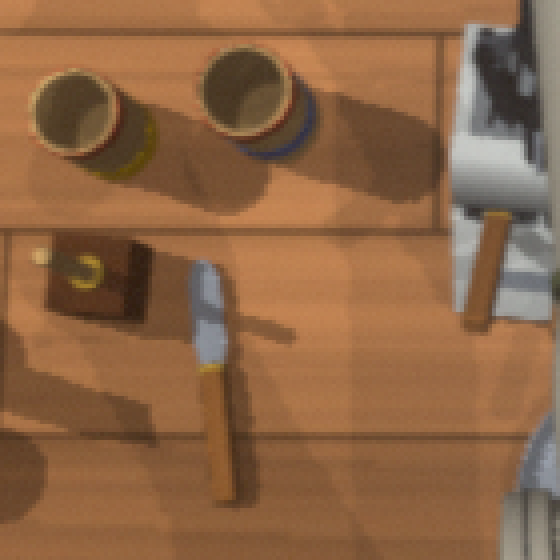

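Both scrapers are home, and the knife is still at its first place. Over to the knife, passing high above the handles.

```bash
python3 - <<'E'
from h import *
go([.57,.10,.28],slotR()@np.diag([-1,1,-1.]));go([.48,.22,.27],down(0));go([.413,.342,.16],down(8.8))
E
```

```text
MOVE [ 6.1   4.14 -3.26] [0.3 1.2 0.1] rows>= 2
MOVE [13.35 15.16  3.95] [  2.3 -38.7  -5.5] rows>= 6
MOVE [12.57 26.55 17.53] [  5.3 -38.5 -13.9] rows>= 9
```

Request:
play_rows([
  [[3,1,-3,0,0,0,0.1],[6.1,4.1,-3.3,0,-5,0,0.1],[8,7,-2,1,-12,-2,-0.1],[11,10,0,1,-19,-3,-0.1],[13,13,2,2,-26,-4,-0.1],[13.4,16,4,2.3,-33,-6,-0.1],[13,20,8,4,-38.5,-10,-0.1],[12.8,23,12,5.3,-38.5,-14,-0.1],[12.6,26.5,16,5.3,-38.5,-14,-0.1],[12.6,26.5,17.5,5.3,-38.5,-14,-0.1],[12.6,26.5,17.5,5.3,-38.5,-14,-0.1],[12.6,26.5,17.5,5.3,-38.5,-14,-0.1]],
])

```text
time: 19.83
tcp_pos: [0.4087, 0.3416, 0.157]
tool_rot: [[-0.987, -0.16, -0.006], [-0.159, 0.987, -0.004], [0.006, -0.003, -1.0]]
wrist_force: [-0.3, -0.3, 0.7]
gripper_width: 0.553
```

```bash
python3 - <<'E'
from h import *
f,T,o=grab('wrist');save(f,'w16.png')
go([.414,.3423,.003],down(8.8),o)
E
```

```text
MOVE [-0.63  0.02 15.4 ] [-0.2 -0.4  0.4] rows>= 4
```

View pics/w16.png

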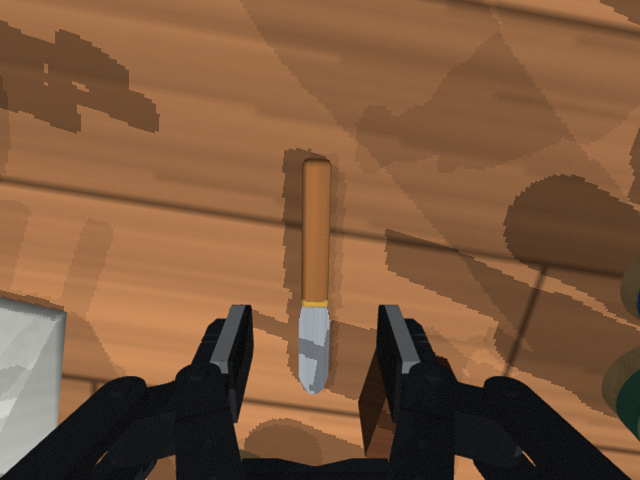

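The knife is aligned (handle u≈316, rows 158–303). Grip.

Request:
play_rows([
  [[-0.4,0,4,0,-0.4,0,-0.1],[-0.4,0,8,0,-0.4,0,-0.1],[-0.4,0,12,0,-0.4,0,-0.1],[-0.4,0,14.7,0,-0.4,0,-0.1],[-0.4,0,15.4,0,-0.4,0,-0.1],[-0.4,0,15.4,0,-0.4,0,-0.1],[-0.4,0,15.4,0,-0.4,0,0.6],[-0.4,0,15.4,0,-0.4,0,1],[-0.4,0,15.4,0,-0.4,0,1],[-0.4,0,15.4,0,-0.4,0,1],[-0.4,0,15.4,0,-0.4,0,1],[-0.4,0,15.4,0,-0.4,0,1]],
])

```text
time: 20.88
tcp_pos: [0.4188, 0.3431, 0.0094]
tool_rot: [[-0.988, -0.154, 0.01], [-0.154, 0.988, 0.004], [-0.011, 0.002, -1.0]]
wrist_force: [0.1, -1.5, 5.7]
gripper_width: 0.209
```

Request:
play_rows([
  [[0,0,0,0,0,0,1],[0,0,-1,0,0,0,1],[0,0,-4,0,0,0,1],[0,0,-8,0,0,0,1],[0,0,-12,0,0,0,1],[0,0,-16,0,0,0,1],[0,0,-20,0,0,0,1],[0,0,-24,0,0,0,1],[0,0,-26,0,0,0,1],[0,0,-26,0,0,0,1]],
])

```text
time: 21.72
tcp_pos: [0.4165, 0.3434, 0.2744]
tool_rot: [[-0.988, -0.155, 0.015], [-0.154, 0.988, 0.008], [-0.016, 0.006, -1.0]]
wrist_force: [0.4, -0.1, 0.1]
gripper_width: 0.208
```

```bash
python3 - <<'E'
from h import *
f,T,o=grab('wrist');save(f,'w17.png');print(o['gripper_width'])
p,Rm=slot_tcp(3,(-.009,0,.004),0.11);print(p);
go([.43,.1,.29],down(0),o);go([.425,-.05,.26],slotR()@np.diag([-1,1,-1.]),o);go(p,Rm,o)
E
```

```text
0.20796354385597848
[ 0.42803049 -0.04699729  0.20801482]
MOVE [  2.4  -24.24  -1.74] [0.4 0.9 8.9] rows>= 6
MOVE [  5.26 -39.     1.12] [-4.7 40.7 14.2] rows>= 10
MOVE [  5.   -38.78   6.33] [-4.7 40.7 14.2] rows>= 10
```

View pics/w17.png

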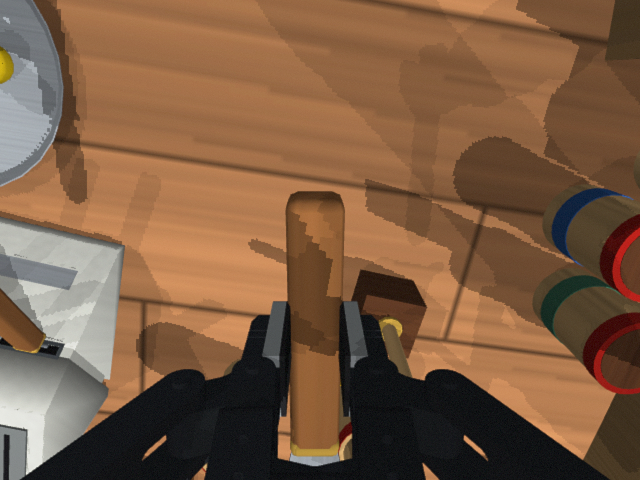

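```bash
cat >> h.py <<'E'
GT=np.array([[-0.988,-0.154,0.010],[-0.154,0.988,0.004],[-0.011,0.002,-1.0]])
def slot_tcp2(i,g,back,off=(0,0,0)):
    p,_=slot_tcp(i,g,back,off)
    k=-GT[:,0].copy();k[2]=0;k/=np.linalg.norm(k);z=np.array([0,0,1.]);Kf=np.stack([k,np.cross(z,k),z],1)
    U,_,V=np.linalg.svd(Kf.T@GT)
    return p,slotR()@(U@V)
E
python3 - <<'E'
from h import *
p,Rm=slot_tcp2(3,(-.0047,0,.0095),0.11);print(p)
go([.43,.1,.29],down(0));go([.425,-.05,.26],Rm);go(p,Rm)
E
```

```text
[ 0.43482605 -0.04767558  0.20946408]
MOVE [  2.33 -24.19  -2.01] [0.3 0.7 8.9] rows>= 6
MOVE [  5.18 -38.94   0.89] [-4.8 39.9 14.2] rows>= 10
MOVE [  4.24 -38.89   5.96] [-4.8 39.9 14.2] rows>= 10
```

Request:
play_rows([
  [[0.5,-4,-2,0,0,1.5,1],[1,-8,-2,0,0,3,1],[1.4,-12,-2,0,0,4.5,1],[1.8,-16,-2,0,0,6,1],[2.1,-20,-2,0,0,7.5,1],[2.4,-24,-2,0,1,9,1],[3,-28,-2,0,2,10.5,1],[3.6,-32,-1.5,0,3,12,1],[4.2,-36,-1,-1,8,13,1],[4.6,-38.9,-0.5,-2,15,14,1],[5.2,-38.9,0,-3,22,14.2,1],[5.2,-38.9,0.5,-4,29,14.2,1]],
])

```text
time: 22.77
tcp_pos: [0.4233, -0.0527, 0.262]
tool_rot: [[-0.87, 0.104, -0.482], [0.088, 0.995, 0.057], [0.486, 0.008, -0.874]]
wrist_force: [1.1, 0.5, -0.7]
gripper_width: 0.208
```

```bash
python3 - <<'E'
from h import *
p,Rm=slot_tcp2(3,(-.0047,0,.0095),0.11);print(p)
go(p,Rm);print(r.get_obs()['qpos'])
E
```

```text
[ 0.43482605 -0.04767558  0.20946408]
MOVE [-3.51  0.58  4.06] [ 0.4 10.3  0. ] rows>= 2
[ -2.95891976  15.23601865   6.69113871  90.23667397  -3.20996273
 103.66337782  88.12794939]
```

Request:
play_rows([
  [[-1,0.5,1,0.4,5,0,1],[-2,0.5,2,0.4,10.3,0,1],[-3,0.5,3,0.4,10.3,0,1],[-3.5,0.5,4,0.4,10.3,0,1],[-3.5,0.5,4,0.4,10.3,0,1],[-3.5,0.5,4,0.4,10.3,0,1],[-3.5,0.5,4,0.4,10.3,0,1]],
])

```text
time: 23.35
tcp_pos: [0.4358, -0.0465, 0.211]
tool_rot: [[-0.775, 0.096, -0.625], [0.074, 0.995, 0.062], [0.628, 0.002, -0.779]]
wrist_force: [-0.7, 0.3, -0.3]
gripper_width: 0.205
```

```bash
python3 - <<'E'
from h import *
f,T,o=grab('scene');save(f,'s18.png',(230,180,130,110),5)
p,Rm=slot_tcp2(3,(-.0047,0,.0095),0.087);print(p,o['wrist_force'],o['ft_torque']);go(p,Rm,o)
E
```

```text
[ 0.45235796 -0.0494255   0.19467996] [-0.66138593  0.28829398 -0.34459119] [-0.04668181 -0.71204024 -0.05051719]
MOVE [-2.33 -0.14  0.22] [-0.2  0.5  0.2] rows>= 1
```

View pics/s18.png

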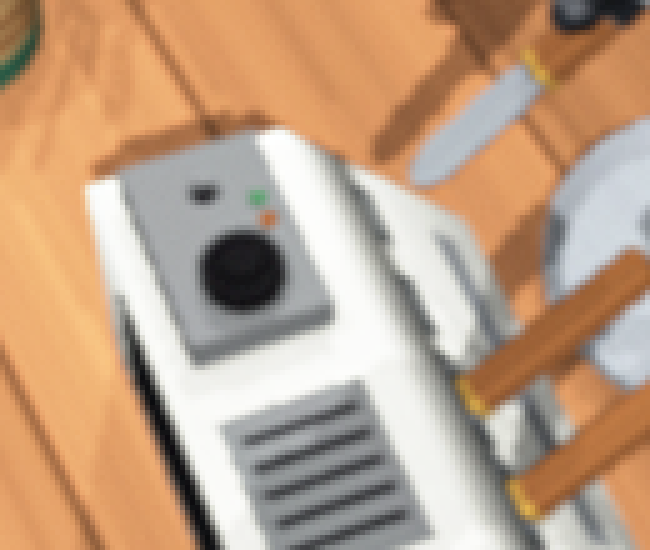

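Request:
play_rows([
  [[-0.5,-0.1,0.2,-0.2,0.5,0.2,1],[-1.2,-0.1,0.2,-0.2,0.5,0.2,1],[-2.3,-0.1,0.2,-0.2,0.5,0.2,1],[-2.3,-0.1,0.2,-0.2,0.5,0.2,1],[-2.3,-0.1,0.2,-0.2,0.5,0.2,1]],
])

```text
time: 23.82
tcp_pos: [0.4524, -0.0489, 0.1924]
tool_rot: [[-0.766, 0.101, -0.635], [0.076, 0.995, 0.066], [0.639, 0.002, -0.77]]
wrist_force: [1.0, 0.0, -1.0]
gripper_width: 0.206
```

```bash
python3 - <<'E'
from h import *
f,T,o=grab('scene');save(f,'s19.png',(280,180,80,70),7)
p,Rm=slot_tcp2(3,(-.0047,0,.0095),0.065);print(p,o['wrist_force'],o['ft_torque']);go(p,Rm,o)
# predicted blade tip & slot corners in scene
A=o['tool_rot']
f2,T2,_=grab('top');save(f2,'t19.png',(290,210,80,70),7)
E
```

```text
[ 0.46912761 -0.05109933  0.18053864] [ 0.98733154  0.00356867 -0.99301429] [-0.10353846 -0.76899519 -0.04053901]
MOVE [-2.05 -0.06 -0.16] [ 0.  -0.3  0. ] rows>= 1
```

View pics/s19.png

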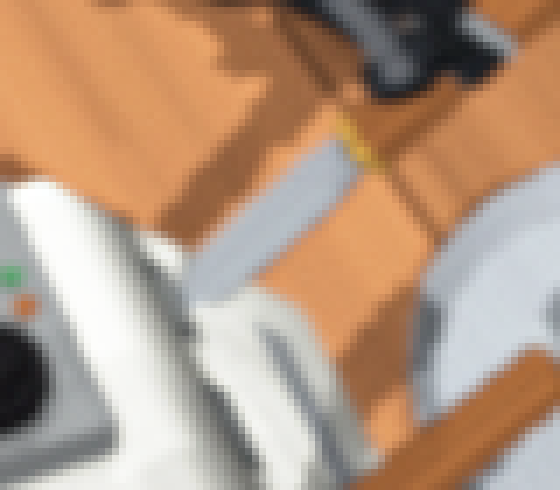

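View pics/t19.png

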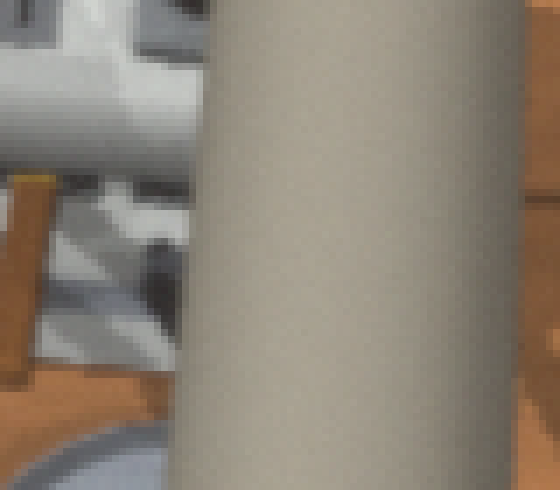

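Tip is at the slot3 mouth; inserting slowly.

Request:
play_rows([
  [[-0.3,-0.1,-0.2,0,-0.3,0,1],[-0.7,-0.1,-0.2,0,-0.3,0,1],[-1.1,-0.1,-0.2,0,-0.3,0,1],[-1.5,-0.1,-0.2,0,-0.3,0,1],[-2,-0.1,-0.2,0,-0.3,0,1],[-2,-0.1,-0.2,0,-0.3,0,1]],
])

```text
time: 24.42
tcp_pos: [0.469, -0.0515, 0.181]
tool_rot: [[-0.769, 0.101, -0.631], [0.077, 0.995, 0.065], [0.634, 0.002, -0.773]]
wrist_force: [1.2, -0.7, -0.5]
gripper_width: 0.208
```

```bash
python3 - <<'E'
from h import *
o=r.get_obs();
p,Rm=slot_tcp2(3,(-.0047,0,.0095),0.006);print(p,o['wrist_force']@slotR(),o['ft_torque']);go(p,Rm,o)
E
```

```text
[ 0.51410076 -0.05558825  0.14261417] [ 1.23235737 -0.57497545  0.42861032] [-0.02994718 -0.72583191  0.04392223]
MOVE [-5.94  0.04  0.1 ] [0. 0. 0.] rows>= 2
```

Request:
play_rows([
  [[-0.8,0,0.1,0,0,0,1],[-1.6,0,0.1,0,0,0,1],[-2.4,0,0.1,0,0,0,1],[-3.2,0,0.1,0,0,0,1],[-4,0,0.1,0,0,0,1],[-4.8,0,0.1,0,0,0,1],[-5.4,0,0.1,0,0,0,1],[-5.9,0,0.1,0,0,0,1],[-5.9,0,0.1,0,0,0,1]],
])

```text
time: 25.17
tcp_pos: [0.5138, -0.056, 0.1429]
tool_rot: [[-0.769, 0.101, -0.631], [0.077, 0.995, 0.065], [0.634, 0.002, -0.773]]
wrist_force: [-0.1, 0.7, -1.4]
gripper_width: 0.207
```

Request:
play_rows([
  [[-0.1,0,0,0,0,0,1],[-0.2,0,0,0,0,0,1],[-0.3,0,0,0,0,0,1],[-0.4,0,0,0,0,0,1],[-0.5,0,0,0,0,0,1],[-0.6,0,0,0,0,0,1],[-0.6,0,0,0,0,0,1]],
])

```text
time: 25.75
tcp_pos: [0.5182, -0.0564, 0.1399]
tool_rot: [[-0.77, 0.101, -0.63], [0.077, 0.995, 0.065], [0.634, 0.002, -0.774]]
wrist_force: [0.1, -0.0, -1.3]
gripper_width: 0.203
```

```bash
python3 - <<'E'
from h import *
o=r.get_obs();
p,Rm=slot_tcp2(3,(-.0047,0,.0095),0.0);print(p,o['wrist_force']@slotR(),o['ft_torque']);go(p,Rm,o)
E
```

```text
[ 0.5186743  -0.05604475  0.13875744] [ 0.95279725 -0.02174563 -0.9404566 ] [-0.01509749 -0.75744803 -0.04095672]
MOVE [-0.11  0.04  0.06] [0.  0.1 0. ] rows>= 1
```

Request:
play_rows([
  [[-0.1,0,0,0,0,0,1],[-0.2,0,0,0,0,0,1],[-0.3,0,0,0,0,0,1],[-0.4,0,0,0,0,0,1],[-0.4,0,0,0,0,0,1]],
])

```text
time: 26.17
tcp_pos: [0.5196, -0.0566, 0.1388]
tool_rot: [[-0.767, 0.101, -0.634], [0.076, 0.995, 0.066], [0.638, 0.002, -0.77]]
wrist_force: [-9.7, 1.0, 10.8]
gripper_width: 0.202
```

```bash
python3 - <<'E'
from h import *
o=r.get_obs();
p,Rm=slot_tcp2(3,(-.0047,0,.0095),0.0);print(p,o['wrist_force']@slotR(),o['ft_torque']);go(p,Rm,o)
E
```

```text
[ 0.5186743  -0.05604475  0.13875744] [-14.43190794   0.06115304   2.01103479] [0.28411738 2.40673537 0.05917578]
MOVE [0.08 0.05 0.07] [ 0.  -0.2  0. ] rows>= 1
```

Home at the hard stop (14 N). Release and retreat.

Request:
play_rows([
  [[0.15,0,0,0,0,0,1],[0.15,0,0,0,0,0,0.3],[0.15,0,0,0,0,0,0.1],[0.15,0,0,0,0,0,0.1],[0.15,0,0,0,0,0,0.1],[0.15,0,-2,0,0,0,0.1],[0.15,0,-5,0,0,0,0.1],[0.15,0,-9,0,0,0,0.1],[0.15,0,-12,0,0,0,0.1],[0.15,0,-14,0,0,0,0.1],[0.15,0,-14,0,0,0,0.1],[0.15,0,-14,0,0,0,0.1]],
])

```text
time: 27.17
tcp_pos: [0.6043, -0.0715, 0.2655]
tool_rot: [[-0.841, 0.119, -0.527], [0.109, 0.993, 0.05], [0.53, -0.015, -0.848]]
wrist_force: [0.1, -4.5, 3.9]
gripper_width: 0.45
```

```bash
python3 - <<'E'
from h import *
f,T,o=grab('wrist');save(f,'w20.png')
f2,T2,_=grab('top');save(f2,'t20.png',(150,180,200,150),4)
E
```

```text
(no output)
```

View pics/w20.png

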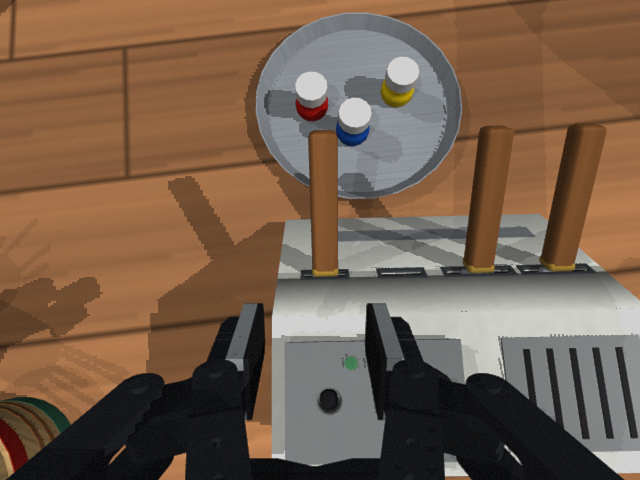

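View pics/t20.png

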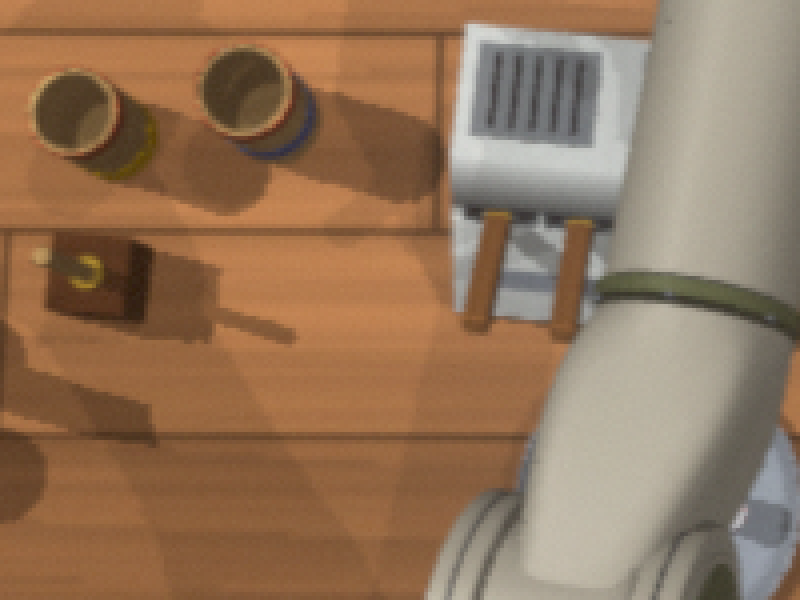

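All three are home: the wrist view shows collars at the lips at (325,272), (481,267) and (559,264), with slot2 empty as expected. Only three tools are present. Next I'll check the force and go to view the stylus.

```bash
python3 - <<'E'
from h import *
o=r.get_obs();print(o['wrist_force'],o['ft_torque'],o['qpos'],o['dq'].round(1))
go([.60,-.05,.32],down(0),o);go([.525,.43,.30],down(0),o)
E
```

```text
[ 0.55524244  0.42321732 -2.384623  ] [-0.01827215 -0.62052265 -0.09800918] [ -8.52730097  44.36438837  23.25463299  54.06365979 -13.53421331
 117.85550642  94.51297004] [ 1.1  1.1 -6.8  1.4 -2.6  0.6  1.2]
MOVE [ 4.01  1.37 -5.66] [  1.8 -33.7  -6. ] rows>= 5
MOVE [13.44 48.28  2.98] [  1.8 -33.7  -6. ] rows>= 13
```

Request:
play_rows([
  [[1,0,-2,0,-6,-1,0.1],[3,1,-5,1,-13,-2,0.1],[4,1.4,-5.7,1,-20,-3,0.1],[5,5,-5,1.8,-27,-4,0.1],[6,9,-4,1.8,-33.7,-6,0],[7,13,-3,1.8,-33.7,-6,0],[8,17,-2,1.8,-33.7,-6,0],[9,21,-1,1.8,-33.7,-6,0],[10,25,0,1.8,-33.7,-6,0],[11,29,1,1.8,-33.7,-6,0],[12,33,2,1.8,-33.7,-6,0],[13,37,3,1.8,-33.7,-6,0]],
])

```text
time: 28.27
tcp_pos: [0.5149, 0.3153, 0.2996]
tool_rot: [[-1.0, -0.004, -0.001], [-0.004, 1.0, 0.004], [0.001, 0.004, -1.0]]
wrist_force: [0.9, -0.8, 0.4]
gripper_width: 0.502
```

```bash
python3 - <<'E'
from h import *
go([.525,.43,.30],down(0))
f,T,o=grab('scene');save(f,'s21.png',(200,170,200,200),3)
E
```

```text
MOVE [-1.060e+00  1.147e+01  1.000e-02] [ 0.2 -0.1  0.3] rows>= 3
```

View pics/s21.png

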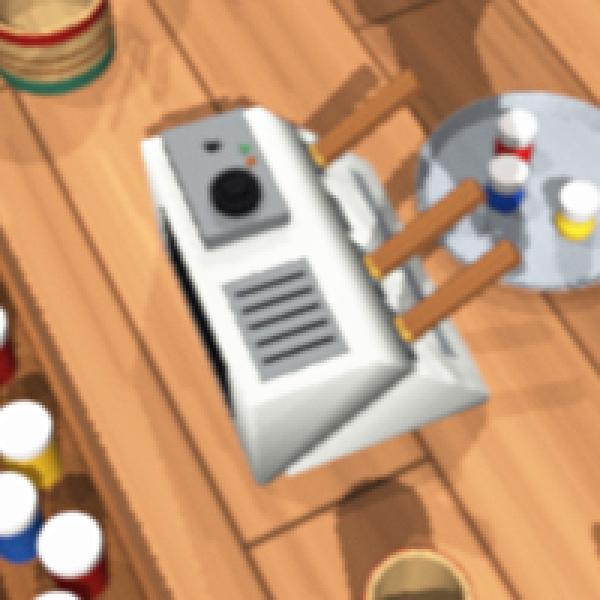

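The scene view shows all three handles seated equally at the lips, and the jars are untouched. On to the stylus.

Request:
play_rows([
  [[-0.4,4,0,0,0,0,0],[-0.8,8,0,0,0,0,0],[-1.1,11.5,0,0,0,0,0],[-1.1,11.5,0,0,0,0,0],[-1.1,11.5,0,0,0,0,0],[-1.1,11.5,0,0,0,0,0]],
])

```text
time: 28.82
tcp_pos: [0.5275, 0.4271, 0.2998]
tool_rot: [[-1.0, -0.003, -0.001], [-0.003, 1.0, 0.003], [0.001, 0.003, -1.0]]
wrist_force: [0.5, -1.2, 0.4]
gripper_width: 0.497
```

```bash
python3 - <<'E'
from h import *
f,T,o=grab('wrist');w=wpts(f,T)
m=(w[...,2]>.145)&(w[...,2]<.165)&(abs(w[...,0]-.541)<.04)&(abs(w[...,1]-.437)<.04)
v,u=np.nonzero(m);print(len(u),w[m].mean(0),np.median(w[m],0), u.mean(),v.mean())
hsv=cv2.cvtColor(f['image'],cv2.COLOR_RGB2HSV)
m2=(w[...,2]>.05)&(w[...,2]<.062)&(abs(w[...,0]-.541)<.06)&(abs(w[...,1]-.437)<.06)
print('stand top',w[m2].min(0),w[m2].max(0),w[m2].mean(0))
c,T_,=None,None
print('ray top',ray(f,T,[[u.mean(),v.mean()]],.156));save(f,'w22.png',marks=[(u.mean(),v.mean())])
E
```

```text
346 [0.53927568 0.43671482 0.15540582] [0.53895731 0.43657909 0.1566954 ] 327.1936416184971 233.41907514450867
stand top [0.508702   0.40547441 0.05013202] [0.57334447 0.46878481 0.06199294] [0.53670783 0.43673377 0.05908748]
ray top [[0.53908493 0.43669592 0.156     ]]
```

View pics/w22.png

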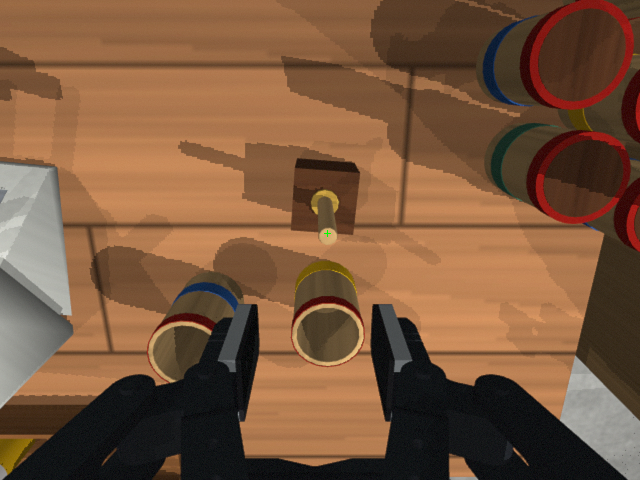

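```bash
python3 - <<'E'
from h import *
go([.540,.4368,.096],down(0))
E
```

```text
MOVE [-1.2   0.99 20.45] [0.2 0.  0.1] rows>= 5
```

Request:
play_rows([
  [[-1.2,1,4,0.2,0,0,0],[-1.2,1,8,0.2,0,0,0],[-1.2,1,11,0.2,0,0,0],[-1.2,1,11,0.2,0,0,0],[-1.2,1,11,0.2,0,0,0]],
])

```text
time: 29.28
tcp_pos: [0.5399, 0.4359, 0.1905]
tool_rot: [[-1.0, -0.0, -0.001], [-0.0, 1.0, -0.002], [0.001, -0.002, -1.0]]
wrist_force: [0.5, -0.1, 1.2]
gripper_width: 0.498
```

```bash
python3 - <<'E'
from h import *
f,T,o=grab('wrist');w=wpts(f,T)
m=(w[...,2]>.145)&(w[...,2]<.165)&(abs(w[...,0]-.541)<.02)&(abs(w[...,1]-.437)<.02)
v,u=np.nonzero(m);print(len(u),np.median(w[m],0),ray(f,T,[[u.mean(),v.mean()]],.156))
save(f,'w23.png');go([.540,.4368,.096],down(0),o)
E
```

```text
856 [0.53819467 0.43704647 0.15661051] [[0.53844219 0.43689813 0.156     ]]
MOVE [-0.01  0.1   9.45] [-0.1 -0.   0. ] rows>= 3
```

View pics/w23.png

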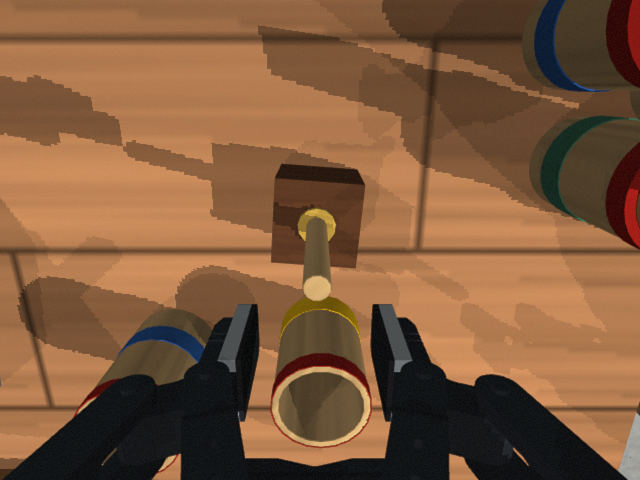

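Request:
play_rows([
  [[0,0.1,3,0,0,0,0],[0,0.1,6,0,0,0,0],[0,0.1,8.5,0,0,0,0],[0,0.1,9.4,0,0,0,0],[0,0.1,9.4,0,0,0,0.2],[0,0.1,9.4,0,0,0,0.4],[0,0.1,9.4,0,0,0,0.6],[0,0.1,9.4,0,0,0,0.8],[0,0.1,9.4,0,0,0,1],[0,0.1,9.4,0,0,0,1],[0,0.1,9.4,0,0,0,1],[0,0.1,9.4,0,0,0,1]],
], newtons=60)

```text
time: 30.33
tcp_pos: [0.5416, 0.439, 0.0996]
tool_rot: [[-1.0, -0.001, 0.004], [-0.001, 1.0, 0.002], [-0.004, 0.002, -1.0]]
wrist_force: [-0.5, -0.6, 7.1]
gripper_width: 0.148
```

```bash
python3 - <<'E'
from h import *
f,T,o=grab('wrist');save(f,'w24.png');print(o['gripper_width'],o['wrist_force'],o['tcp_pos'])
E
```

```text
0.14754148634408273 [-0.5220194  -0.57292399  7.11672377] [0.54162796 0.43895818 0.09956175]
```

View pics/w24.png

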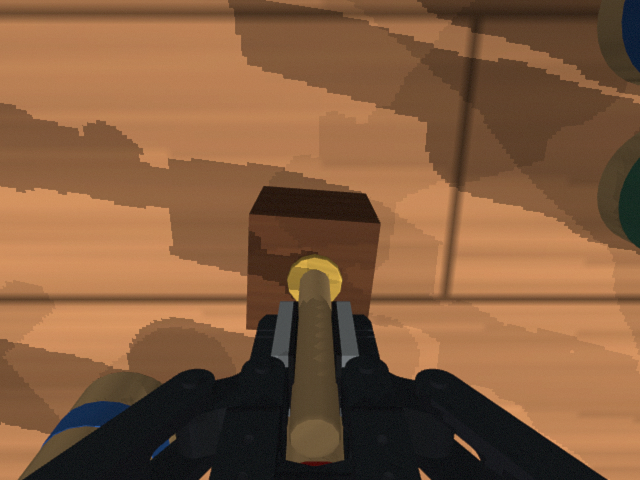

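Gripped: stylus between the pads, collar at (314,278) on the stand. Lift straight up.

Request:
play_rows([
  [[0,0,-0.5,0,0,0,1],[0,0,-2,0,0,0,1],[0,0,-5,0,0,0,1],[0,0,-8,0,0,0,1],[0,0,-12,0,0,0,1],[0,0,-16,0,0,0,1],[0,0,-20,0,0,0,1],[0,0,-23,0,0,0,1],[0,0,-23,0,0,0,1],[0,0,-23,0,0,0,1]],
])

```text
time: 31.22
tcp_pos: [0.5406, 0.4387, 0.3301]
tool_rot: [[-1.0, -0.001, 0.005], [-0.001, 1.0, 0.003], [-0.005, 0.003, -1.0]]
wrist_force: [-0.4, 0.2, -1.1]
gripper_width: 0.152
```

```bash
python3 - <<'E'
from h import *
f,T,o=grab('wrist');save(f,'w25.png')
f,T,_=grab('scene');save(f,'s25.png',(330,240,200,200),3)
print(o['gripper_width'],o['wrist_force'],o['tcp_pos'])
# start pos: from view 20 & w1
go([.60,-.0685,.33],down(0),o)
E
```

```text
0.15222436064910685 [-0.38303584  0.1621738  -1.10455482] [0.54062121 0.43873362 0.33006462]
MOVE [ -5.88 -50.73  -0.13] [0.2 0.3 0.1] rows>= 13
```

View pics/w25.png

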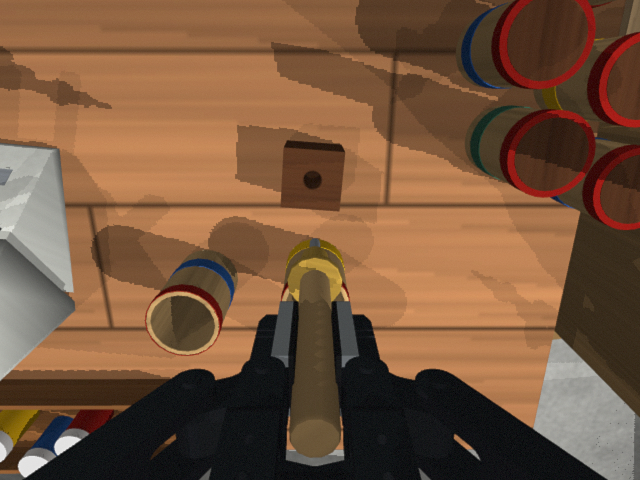

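View pics/s25.png

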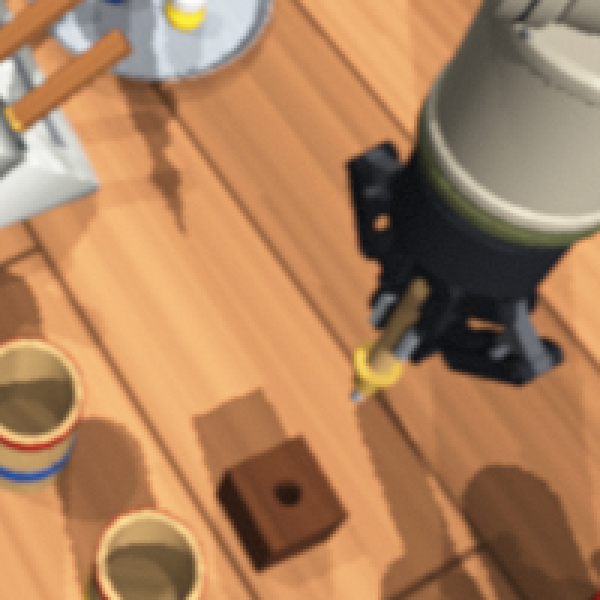

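```bash
python3 - <<'E'
from h import *
a=cv2.imread('pics/w24.png')[225:345,260:370];b=cv2.imread('pics/w25.png')[225:345,260:370]
cv2.imwrite('pics/cmp.png',cv2.resize(np.hstack([a,b]),None,fx=3.5,fy=3.5))
f,T,o=grab('wrist');g=cv2.cvtColor(f['image'],cv2.COLOR_RGB2GRAY)
m=np.zeros_like(g);m[168:192,300:326]=g[168:192,300:326]<35
v,u=np.nonzero(m);print(len(u),np.ptp(u),np.ptp(v),u.mean(),v.mean(),(u.min()+u.max())/2,(v.min()+v.max())/2,ray(f,T,[[u.mean(),v.mean()]],.058))
E
```

```text
216 17 16 313.5138888888889 182.6435185185185 313.5 182.0 [[0.5411776  0.43718125 0.058     ]]
```

View pics/cmp.png

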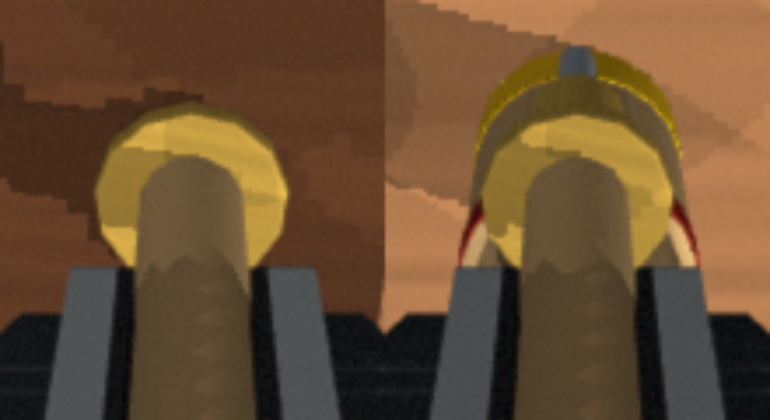

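Request:
play_rows([
  [[-0.5,-4,0,0,0,0,1],[-1,-8,0,0,0,0,1],[-1.5,-12,0,0,0,0,1],[-2,-16,0,0,0,0,1],[-2.5,-20,0,0,0,0,1],[-3,-24,0,0,0,0,1],[-3.5,-28,0,0,0,0,1],[-4,-32,0,0,0,0,1],[-4.5,-36,0,0,0,0,1],[-5,-40,0,0,0,0,1],[-5.4,-44,0,0,0,0,1],[-5.9,-48,0,0,0,0,1]],
])

```text
time: 32.37
tcp_pos: [0.5989, -0.0435, 0.3258]
tool_rot: [[-1.0, -0.001, -0.001], [-0.001, 1.0, -0.0], [0.001, -0.0, -1.0]]
wrist_force: [0.6, 0.0, -0.0]
gripper_width: 0.148
```

Request:
play_rows([
  [[0,-2.5,0,0,0,0,1],[0,-2.5,0,0,0,0,1],[0,-2.5,0,0,0,0,1],[0,-2.5,0,0,0,0,1],[0,-2.5,0,0,0,0,1]],
])

```text
time: 32.78
tcp_pos: [0.5996, -0.0648, 0.3262]
tool_rot: [[-1.0, -0.004, 0.0], [-0.004, 1.0, 0.0], [-0.0, 0.0, -1.0]]
wrist_force: [-0.5, 0.3, -0.9]
gripper_width: 0.144
```

```bash
python3 - <<'E'
from h import *
f,T,o=grab('wrist');save(f,'w26.png');print(o['tcp_pos'],o['tool_rot'].round(3).tolist())
E
```

```text
[ 0.59957081 -0.06478397  0.32621763] [[-1.0, -0.004, 0.0], [-0.004, 1.0, 0.0], [-0.0, 0.0, -1.0]]
```

View pics/w26.png

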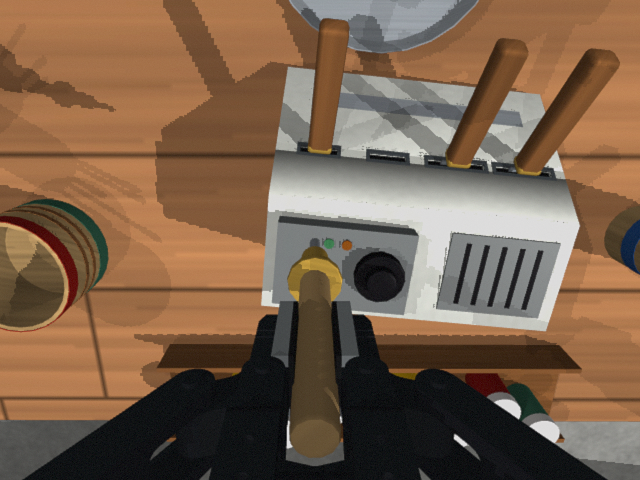

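Request:
play_rows([
  [[-2.4,-0.2,0,0,0,0,1],[-4.8,-0.4,0,0,0,0,1],[-4.8,-0.4,0,0,0,0,1],[-4.8,-0.4,0,0,0,0,1],[-4.8,-0.4,0,0,0,0,1],[-4.8,-0.4,0,0,0,0,1]],
])

```text
time: 33.33
tcp_pos: [0.6472, -0.0701, 0.3273]
tool_rot: [[-1.0, -0.002, 0.002], [-0.002, 1.0, 0.0], [-0.002, 0.0, -1.0]]
wrist_force: [0.4, 0.0, -1.0]
gripper_width: 0.148
```

```bash
python3 - <<'E'
from h import *
f,T,o=grab('wrist');save(f,'w27.png',(240,150,200,150),4);print(o['tcp_pos'],o['tool_rot'].round(3).tolist())
np.savez('w27.npz',T=T,K=f['K'],image=f['image'],z_map=f['z_map'])
E
```

```text
[ 0.64723589 -0.0701225   0.32730162] [[-1.0, -0.002, 0.002], [-0.002, 1.0, 0.0], [-0.002, 0.0, -1.0]]
```

View pics/w27.png

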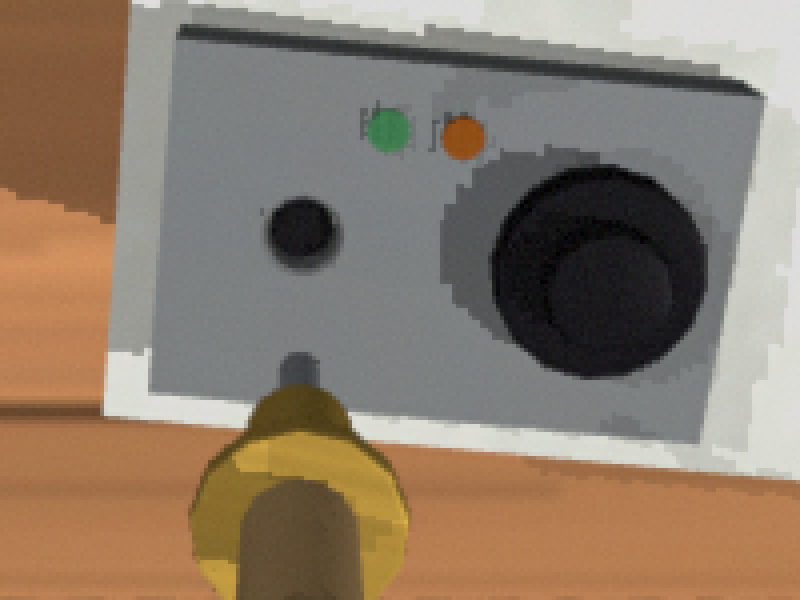

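```bash
python3 - <<'E'
from h import *
f=np.load('w27.npz');T=f['T'];A=np.array([[-1,-.002,.002],[-.002,1,0],[-.002,0,-1]]);t=np.array([.64724,-.07012,.3273])
s=ray(f,T,[[315.4,208.1]],.158)[0];print('start',s)
tipz=t[2]-.0936
c=ray(f,T,[[314.5,238.2+3.5]],tipz+.003)[0];print('tip sphere centre by ray',c, 'tip rel tcp',c-t)
for dx in(0,.001,.002,.004): print(dx,proj(f,T,t+np.array([dx,0,-.0906])))
# refit dryer: 90mm-across check vs slots frame
a=np.radians(-5.7);k=np.array([np.cos(a),np.sin(a)]);n=np.array([-np.sin(a),np.cos(a)]);d=s[:2]-np.array([.5728,.0286]);print('dryer frame',d@k,d@n)
E
```

```text
start [ 0.6474623  -0.06935439  0.158     ]
tip sphere centre by ray [ 0.64609017 -0.07007584  0.2367    ] tip rel tcp [-1.14982718e-03  4.41577537e-05 -9.06000000e-02]
0 [[314.42087698 243.53204275]]
0.001 [[314.41731328 245.1209779 ]]
0.002 [[314.41375894 246.70573559]]
0.004 [[314.40667824 249.86278429]]
dryer frame 0.08402194785413195 -0.09005462174508047
```

Request:
play_rows([
  [[-0.1,0.1,2,0,0,0,1],[-0.1,0.1,4,0,0,0,1],[-0.1,0.1,5.5,0,0,0,1],[-0.1,0.1,6.5,0,0,0,1],[-0.1,0.1,6.9,0,0,0,1],[-0.1,0.1,6.9,0,0,0,1],[-0.1,0.1,6.9,0,0,0,1]],
])

```text
time: 33.97
tcp_pos: [0.649, -0.0696, 0.259]
tool_rot: [[-1.0, -0.001, 0.002], [-0.001, 1.0, -0.0], [-0.002, -0.0, -1.0]]
wrist_force: [0.3, -1.1, 0.2]
gripper_width: 0.148
```

```bash
python3 - <<'E'
from h import *
f,T,o=grab('wrist');save(f,'w28.png',(240,180,160,120),5);print(o['tcp_pos'],o['wrist_force'])
go([.6486,-.0694,.0936+.158],down(0),o)
E
```

```text
[ 0.64895176 -0.06955482  0.25897998] [ 0.31065444 -1.11279439  0.16715349]
MOVE [0.04 0.02 0.74] [-0.   0.1  0.1] rows>= 1
```

View pics/w28.png

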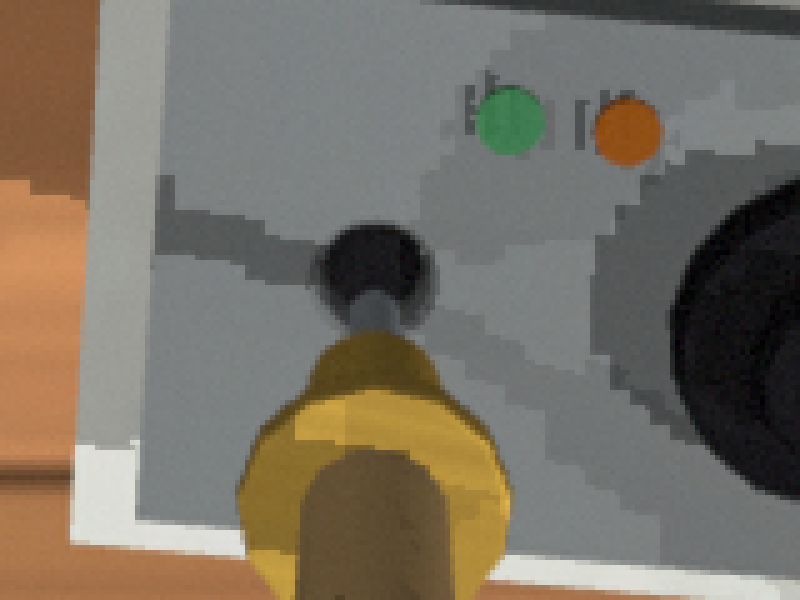

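The tip (375,300 in the crop) is centred on the recess. Descend into it.

Request:
play_rows([
  [[0,0,0.3,0,0,0,1],[0,0,0.6,0,0,0,1],[0,0,0.9,0,0,0,1],[0,0,1.1,0,0,0,1],[0,0,1.1,0,0,0,1],[0,0,1.1,0,0,0,1]],
])

```text
time: 34.52
tcp_pos: [0.6487, -0.0695, 0.2468]
tool_rot: [[-1.0, -0.001, 0.001], [-0.001, 1.0, -0.0], [-0.001, -0.0, -1.0]]
wrist_force: [0.3, -0.3, 0.1]
gripper_width: 0.147
```

```bash
python3 - <<'E'
from h import *
f,T,o=grab('wrist');save(f,'w29.png',(240,180,160,120),5);print(o['tcp_pos'],o['wrist_force'])
E
```

```text
[ 0.64870689 -0.06954409  0.24684932] [ 0.28249299 -0.29613882  0.1401414 ]
```

View pics/w29.png

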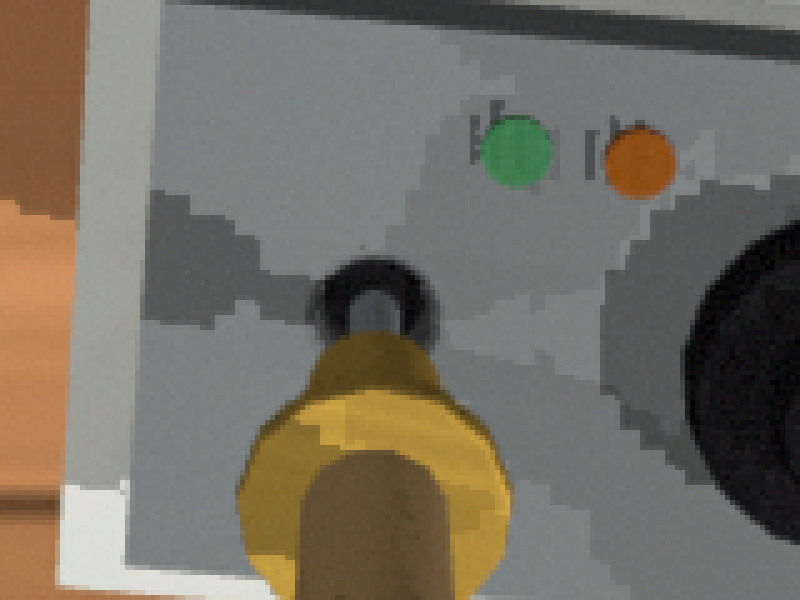

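Now press.

Request:
play_rows([
  [[0,0,0.15,0,0,0,1],[0,0,0.3,0,0,0,1],[0,0,0.45,0,0,0,1],[0,0,0.6,0,0,0,1],[0,0,0.6,0,0,0,1]],
])

```text
time: 34.98
tcp_pos: [0.6492, -0.0696, 0.2418]
tool_rot: [[-1.0, -0.001, 0.003], [-0.001, 1.0, -0.0], [-0.003, -0.0, -1.0]]
wrist_force: [-1.2, 0.4, 6.3]
gripper_width: 0.148
```

Request:
play_rows([
  [[0,0,0.1,0,0,0,1],[0,0,0.2,0,0,0,1],[0,0,0.2,0,0,0,1],[0,0,0.2,0,0,0,1]],
])

```text
time: 35.32
tcp_pos: [0.6496, -0.0697, 0.2414]
tool_rot: [[-1.0, -0.001, 0.005], [-0.001, 1.0, -0.0], [-0.005, -0.0, -1.0]]
wrist_force: [-2.6, 0.1, 14.9]
gripper_width: 0.142
```

Hard stop: 14.9 N for 0.4 mm more. Hold for over two seconds.

Request:
play_rows([
  [[0,0,0,0,0,0,1],[0,0,0,0,0,0,1],[0,0,0,0,0,0,1],[0,0,0,0,0,0,1],[0,0,0,0,0,0,1],[0,0,0,0,0,0,1],[0,0,0,0,0,0,1],[0,0,0,0,0,0,1],[0,0,0,0,0,0,1],[0,0,0,0,0,0,1],[0,0,0,0,0,0,1],[0,0,0,0,0,0,1]],
])

```text
time: 36.32
tcp_pos: [0.6496, -0.0697, 0.2414]
tool_rot: [[-1.0, -0.001, 0.005], [-0.001, 1.0, 0.0], [-0.005, 0.0, -1.0]]
wrist_force: [-1.6, 0.9, 13.6]
gripper_width: 0.147
```

Request:
play_rows([
  [[0,0,0,0,0,0,1],[0,0,0,0,0,0,1],[0,0,0,0,0,0,1],[0,0,0,0,0,0,1],[0,0,0,0,0,0,1],[0,0,0,0,0,0,1],[0,0,0,0,0,0,1],[0,0,0,0,0,0,1],[0,0,0,0,0,0,1],[0,0,0,0,0,0,1],[0,0,0,0,0,0,1],[0,0,0,0,0,0,1]],
])

```text
time: 37.32
tcp_pos: [0.6496, -0.0697, 0.2414]
tool_rot: [[-1.0, -0.001, 0.005], [-0.001, 1.0, 0.0], [-0.005, 0.0, -1.0]]
wrist_force: [-2.1, 0.2, 14.7]
gripper_width: 0.145
```

Request:
play_rows([
  [[0,0,0,0,0,0,1],[0,0,0,0,0,0,1],[0,0,0,0,0,0,1],[0,0,0,0,0,0,1],[0,0,0,0,0,0,1],[0,0,0,0,0,0,1]],
])

```text
time: 37.82
tcp_pos: [0.6496, -0.0697, 0.2414]
tool_rot: [[-1.0, -0.001, 0.005], [-0.001, 1.0, 0.0], [-0.005, 0.0, -1.0]]
wrist_force: [-2.1, -0.0, 15.0]
gripper_width: 0.148
```

```bash
python3 - <<'E'
from h import *
f,T,o=grab('wrist');save(f,'w30.png',(240,180,160,120),5);print(o['tcp_pos'],o['wrist_force'],o['time'])
E
```

```text
[ 0.64960822 -0.06966099  0.2413806 ] [-2.07698229e+00 -1.15952888e-02  1.50142448e+01] 37.8167
```

View pics/w30.png

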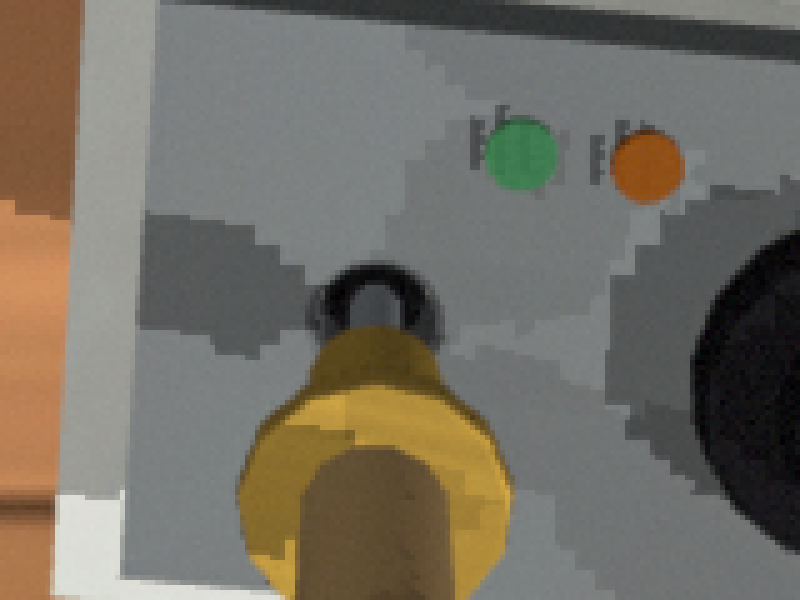

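Held for 2.5 s at ~15 N against the stop; the stop button was not touched. Lift off and carry back.

Request:
play_rows([
  [[0,0,-0.4,0,0,0,1],[0,0,-1.5,0,0,0,1],[0,0,-4,0,0,0,1],[0,0,-7,0,0,0,1],[0,0,-9,0,0,0,1],[1,4,-9,0,0,0,1],[2,8,-9,0,0,0,1],[3,12,-9,0,0,0,1],[4,16,-9,0,0,0,1],[5,20,-9,0,0,0,1],[6,24,-9,0,0,0,1],[7,28,-9,0,0,0,1]],
])

```text
time: 38.87
tcp_pos: [0.5774, 0.2122, 0.3292]
tool_rot: [[-1.0, -0.001, 0.001], [-0.001, 1.0, -0.0], [-0.001, -0.0, -1.0]]
wrist_force: [0.4, -0.2, 0.2]
gripper_width: 0.149
```

```bash
python3 - <<'E'
from h import *
o=r.get_obs();print(o['tcp_pos'])
go([.5416,.4385,.32],down(0),o)
E
```

```text
[0.57736706 0.21216663 0.32923342]
MOVE [ 3.55 22.64  0.92] [-0.   0.1  0.1] rows>= 6
```

Request:
play_rows([
  [[0.6,4,0,0,0,0,1],[1.2,8,0,0,0,0,1],[1.8,12,0,0,0,0,1],[2.4,16,0,0,0,0,1],[3,19,0,0,0,0,1],[3.3,21,0,0,0,0,1],[3.3,21,0,0,0,0,1],[3.3,21,0,0,0,0,1],[3.3,21,0,0,0,0,1]],
])

```text
time: 39.62
tcp_pos: [0.5456, 0.4193, 0.3288]
tool_rot: [[-1.0, -0.0, 0.002], [-0.0, 1.0, -0.001], [-0.002, -0.001, -1.0]]
wrist_force: [-0.4, -0.0, -0.5]
gripper_width: 0.147
```

```bash
python3 - <<'E'
from h import *
f,T,o=grab('wrist');save(f,'w31.png');print(o['tcp_pos'],o['tool_rot'].round(3).tolist())
b=f['image'][225:345,260:370,::-1];a=cv2.imread('pics/w25.png')[225:345,260:370]
cv2.imwrite('pics/cmp2.png',cv2.resize(np.hstack([a,b]),None,fx=3.5,fy=3.5))
np.savez('w31.npz',T=T,K=f['K'],image=f['image'],z_map=f['z_map'])
E
```

```text
[0.54562429 0.41925582 0.32879991] [[-1.0, -0.0, 0.002], [-0.0, 1.0, -0.001], [-0.002, -0.001, -1.0]]
```

View pics/w31.png

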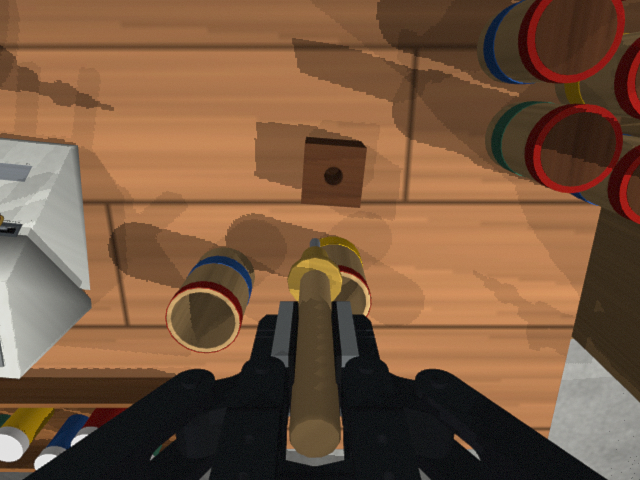

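View pics/cmp2.png

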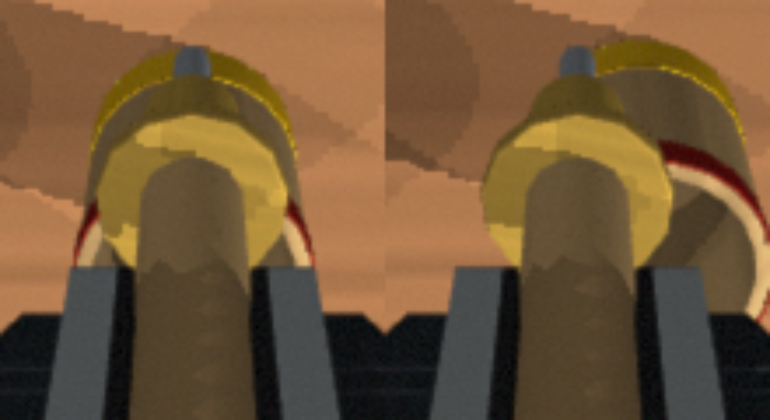

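```bash
python3 - <<'E'
from h import *
f=np.load('w31.npz');T=f['T'];g=cv2.cvtColor(f['image'],cv2.COLOR_RGB2GRAY)
m=np.zeros_like(g);m[164:188,321:346]=g[164:188,321:346]<35
v,u=np.nonzero(m);print(len(u),u.mean(),v.mean(),ray(f,T,[[(u.min()+u.max())/2,(v.min()+v.max())/2]],.058))
go([.542,.4378,.19],down(0))
E
```

```text
227 332.89867841409693 176.06167400881057 [[0.54118813 0.43683445 0.058     ]]
MOVE [ 0.41  1.91 13.9 ] [-0.   0.1 -0. ] rows>= 4
```

Request:
play_rows([
  [[0.4,1.85,0,0,0,0,1],[0.4,1.85,4,0,0,0,1],[0.4,1.85,8,0,0,0,1],[0.4,1.85,12,0,0,0,1],[0.4,1.85,13.9,0,0,0,1],[0.4,1.85,13.9,0,0,0,1],[0.4,1.85,13.9,0,0,0,1],[0.4,1.85,13.9,0,0,0,1]],
])

```text
time: 40.33
tcp_pos: [0.5426, 0.4387, 0.1926]
tool_rot: [[-1.0, 0.0, 0.004], [0.0, 1.0, 0.002], [-0.004, 0.002, -1.0]]
wrist_force: [-0.1, -0.2, 0.0]
gripper_width: 0.148
```

```bash
python3 - <<'E'
from h import *
f,T,o=grab('wrist');save(f,'w32.png',(230,130,200,150),4);print(o['tcp_pos'],o['wrist_force'])
go([.542,.4373,.135],down(0),o)
E
```

```text
[0.54259012 0.4386877  0.19256039] [-0.06409451 -0.17052141  0.04855381]
MOVE [ 0.08 -0.15  5.76] [ 0.1  0.2 -0. ] rows>= 2
```

View pics/w32.png

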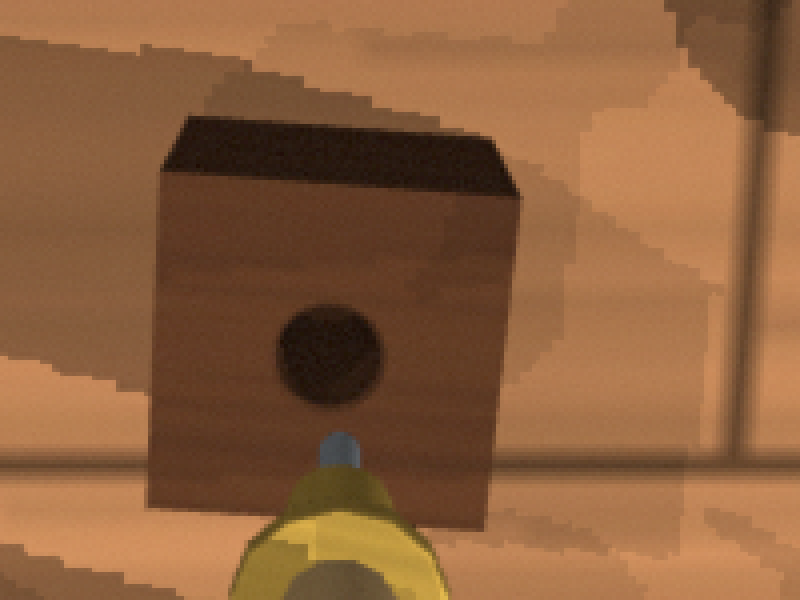

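Tip needs to shift about 1.5 mm to the left in the image, as computed. Lower into the hole.

Request:
play_rows([
  [[0.1,-0.15,0.2,0,0.2,0,1],[0.1,-0.15,1,0,0.2,0,1],[0.1,-0.15,2,0,0.2,0,1],[0.1,-0.15,3,0,0.2,0,1],[0.1,-0.15,3,0,0.2,0,1],[0.1,-0.15,3,0,0.2,0,1]],
])

```text
time: 40.88
tcp_pos: [0.5397, 0.437, 0.1584]
tool_rot: [[-1.0, -0.001, -0.004], [-0.001, 1.0, -0.002], [0.004, -0.002, -1.0]]
wrist_force: [-0.2, 0.5, -0.3]
gripper_width: 0.149
```

```bash
python3 - <<'E'
from h import *
f,T,o=grab('wrist');save(f,'w33.png',(230,160,200,150),4);print(o['tcp_pos'],o['wrist_force'])
go([.542,.4373,.105],down(0),o)
E
```

```text
[0.53970984 0.43697928 0.15838098] [-0.17397055  0.54115594 -0.28813233]
MOVE [-0.25  0.04  5.34] [-0.1 -0.2  0.1] rows>= 2
```

View pics/w33.png

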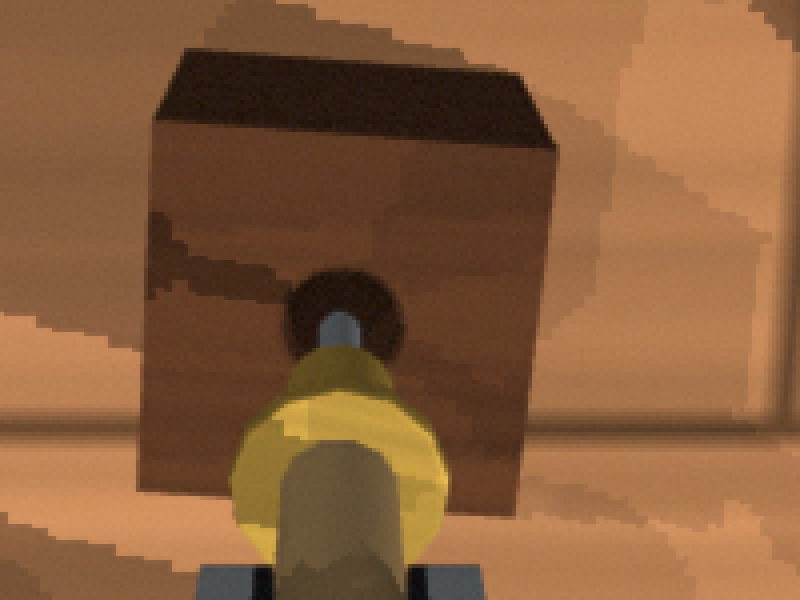

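Request:
play_rows([
  [[-0.2,0.04,0,0,-0.1,0,1],[-0.2,0.04,0.8,0,-0.1,0,1],[-0.2,0.04,1.6,0,-0.1,0,1],[-0.2,0.04,2.4,0,-0.1,0,1],[-0.2,0.04,2.8,0,-0.1,0,1],[-0.2,0.04,2.8,0,-0.1,0,1],[-0.2,0.04,2.8,0,-0.1,0,1]],
])

```text
time: 41.52
tcp_pos: [0.5421, 0.4376, 0.1313]
tool_rot: [[-1.0, -0.001, -0.001], [-0.001, 1.0, -0.001], [0.001, -0.001, -1.0]]
wrist_force: [-0.0, -0.5, -0.1]
gripper_width: 0.15
```

```bash
python3 - <<'E'
from h import *
f,T,o=grab('wrist');save(f,'w34.png',(230,180,200,150),4);print(o['tcp_pos'],o['wrist_force'],o['tool_rot'].round(3).tolist())
go([.542,.4373,.0996],down(0),o)
E
```

```text
[0.54206676 0.43756651 0.13128756] [-0.04605256 -0.47904468 -0.05188037] [[-1.0, -0.001, -0.001], [-0.001, 1.0, -0.001], [0.001, -0.001, -1.0]]
MOVE [ 0.   -0.02  3.17] [-0.  -0.1  0.1] rows>= 1
```

View pics/w34.png

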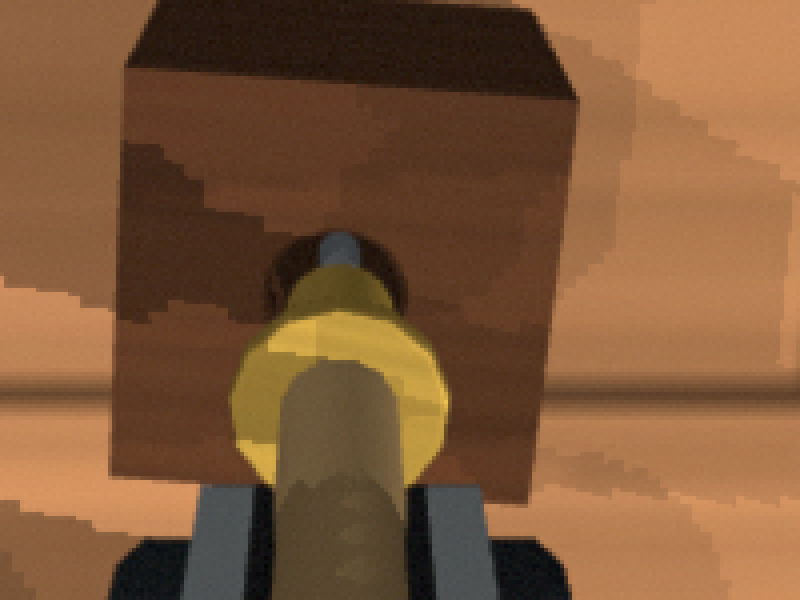

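Request:
play_rows([
  [[0,0,0.4,0,0,0,1],[0,0,0.8,0,0,0,1],[0,0,1.2,0,0,0,1],[0,0,1.5,0,0,0,1],[0,0,1.5,0,0,0,1]],
])

```text
time: 41.98
tcp_pos: [0.5418, 0.4374, 0.1157]
tool_rot: [[-1.0, -0.001, -0.001], [-0.001, 1.0, -0.001], [0.001, -0.001, -1.0]]
wrist_force: [-0.3, -0.4, -0.7]
gripper_width: 0.15
```

```bash
python3 - <<'E'
from h import *
f,T,o=grab('wrist');save(f,'w35.png',(230,180,200,150),4);print(o['tcp_pos'],o['wrist_force'],o['ft_torque'])
go([.542,.4373,.0996],down(0),o)
E
```

```text
[0.54182265 0.43739193 0.11566136] [-0.32536919 -0.42633716 -0.65709986] [ 0.02010496 -0.02492113  0.0058864 ]
MOVE [-0.02 -0.01  1.61] [-0.1 -0.1  0.1] rows>= 1
```

View pics/w35.png

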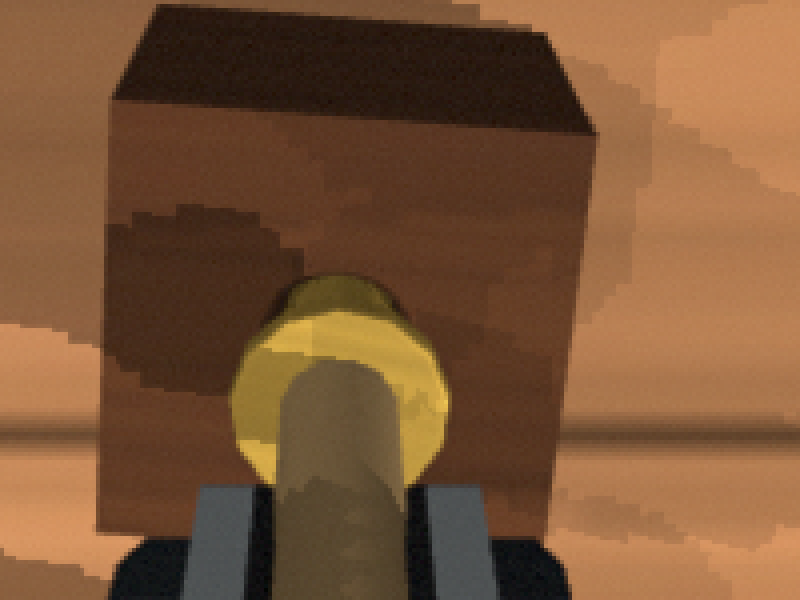

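The body has entered the hole freely. Lower to the collar.

Request:
play_rows([
  [[0,0,0.4,0,0,0,1],[0,0,0.8,0,0,0,1],[0,0,1.1,0,0,0,1],[0,0,1.4,0,0,0,1],[0,0,1.5,0,0,0,1],[0,0,1.6,0,0,0,1],[0,0,1.6,0,0,0,1]],
])

```text
time: 42.62
tcp_pos: [0.5422, 0.4377, 0.1005]
tool_rot: [[-1.0, -0.001, -0.001], [-0.001, 1.0, -0.0], [0.001, -0.0, -1.0]]
wrist_force: [-0.0, -0.1, 0.4]
gripper_width: 0.144
```

Request:
play_rows([
  [[0,0,0.1,0,0,0,1],[0,0,0.2,0,0,0,1],[0,0,0.2,0,0,0,1],[0,0,0.2,0,0,0,1]],
])

```text
time: 42.95
tcp_pos: [0.5424, 0.4379, 0.0996]
tool_rot: [[-1.0, -0.001, 0.0], [-0.001, 1.0, 0.0], [-0.0, 0.0, -1.0]]
wrist_force: [-1.0, -1.9, 5.4]
gripper_width: 0.147
```

Seated (5.4 N). Open and withdraw upward.

Request:
play_rows([
  [[0,0,-0.1,0,0,0,0.6],[0,0,-0.1,0,0,0,0.3],[0,0,-0.1,0,0,0,0],[0,0,-0.1,0,0,0,0],[0,0,-0.1,0,0,0,0],[0,0,-0.1,0,0,0,0],[0,0,-2,0,0,0,0],[0,0,-5,0,0,0,0],[0,0,-9,0,0,0,0],[0,0,-13,0,0,0,0],[0,0,-17,0,0,0,0],[0,0,-20,0,0,0,0]],
])

```text
time: 43.95
tcp_pos: [0.5426, 0.4378, 0.3028]
tool_rot: [[-1.0, -0.001, 0.002], [-0.001, 1.0, 0.002], [-0.002, 0.002, -1.0]]
wrist_force: [-0.0, -0.3, 0.1]
gripper_width: 0.5
```

Request:
play_rows([
  [[4,-2,0,0,0,0,0],[8,-2,0,0,0,0,0],[12,-2,0,0,0,0,0],[12,-2,0,0,0,0,0],[12,-2,0,0,0,0,0],[12,-2,0,0,0,0,0]],
])

```text
time: 44.45
tcp_pos: [0.4227, 0.4175, 0.2992]
tool_rot: [[-1.0, -0.001, 0.0], [-0.001, 1.0, 0.0], [-0.0, 0.0, -1.0]]
wrist_force: [0.2, 0.0, -0.9]
gripper_width: 0.501
```

```bash
python3 - <<'E'
from h import *
f,T,o=grab('wrist');save(f,'w40.png');print(o['tcp_pos'],o['wrist_force'],o['time'])
f,T,_=grab('scene');save(f,'s40.png');w=wpts(f,T)
m=(w[...,2]>.13)&(abs(w[...,0]-.541)<.03)&(abs(w[...,1]-.437)<.03);print(np.nanmax(w[m][:,2]),np.median(w[m],0),m.sum())
f,T,_=grab('top');save(f,'t40.png')
E
```

```text
[0.42270502 0.41745001 0.29920562] [ 0.23445633  0.03630178 -0.91802239] 44.45
0.16006556948881234 [0.54616853 0.44033722 0.15434453] 81
```

View pics/s40.png

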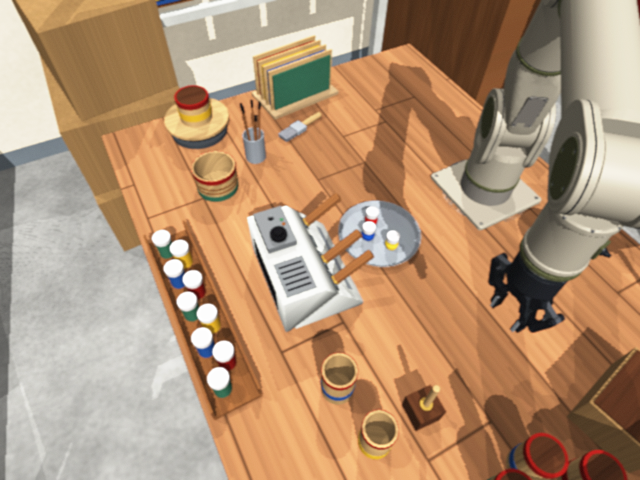

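View pics/t40.png

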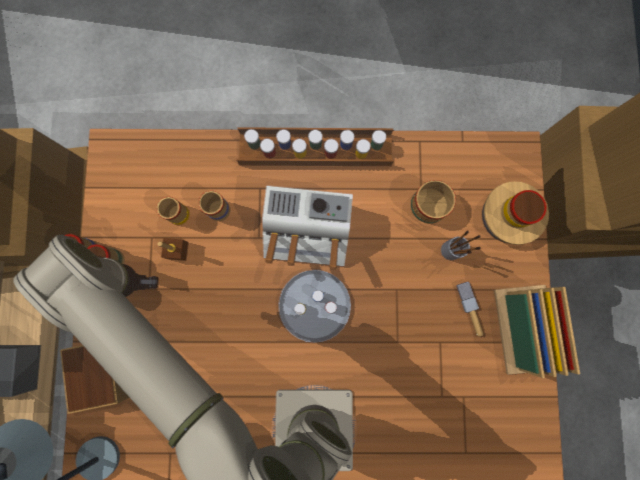

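View pics/w40.png

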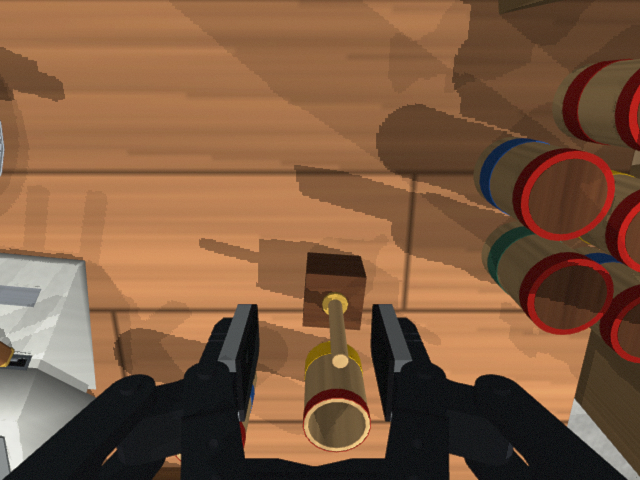

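```bash
python3 - <<'E'
from h import *
f,T,o=grab('scene');save(f,'s41.png',(290,180,100,110),5)
w=wpts(f,T);S=slotR();q=(w-C0)@S
hsv=cv2.cvtColor(f['image'],cv2.COLOR_RGB2HSV)
for i in (0,1,3):
    m=(abs(q[...,1]-SY[i])<.016)&(q[...,0]<-.004)&(q[...,0]>-.14)&(abs(q[...,2])<.02)
    p=q[m];print(i,m.sum(),'slot-x range',np.percentile(p[:,0],[1,99]).round(4),'y',np.median(p[:,1]).round(4))
E
```

```text
0 484 slot-x range [-0.1112 -0.005 ] y 0.0962
1 453 slot-x range [-0.1108 -0.0055] y 0.0356
3 406 slot-x range [-0.1114 -0.0054] y -0.0829
```

View pics/s41.png

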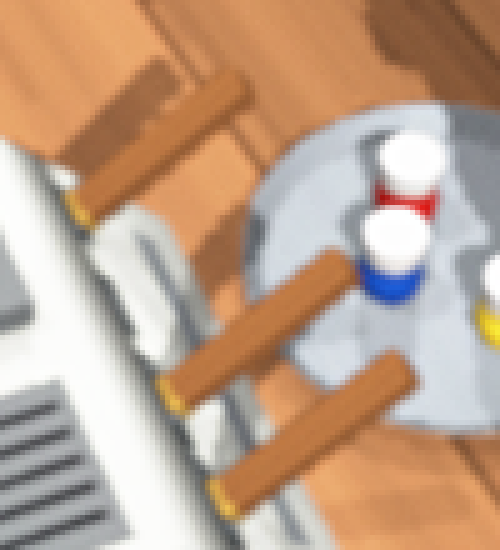

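All handle rear ends are at 111 mm from the mouth plane, against 110 mm nominal, so all are home. Handing in.

```bash
python3 - <<'E'
from workcell import r
print(r.finish_job())
E
```

```text
the job is handed in; nothing more can be done
None
```

The job is done and handed in at about 45 s of the 208 s allowed.

- **Tools:** Three tools were present: two scrapers and one palette knife. The scrapers went into wide slots 0 and 1 and the knife into narrow slot 3. Each was pushed against its hard stop with about 14–15 N. The last depth check put all three handle ends 111 mm from the slot mouths, against 110 mm nominal.
- **Start button:** I held it with the stylus tip for 2.5 s at about 15 N. It was hard against its stop: the last 2 mm of commanded travel moved the gripper only 0.4 mm and raised the force by 8.6 N. The button's travel was not read directly. The stop button was not touched.
- **Stylus:** It is back upright in its stand, with 5.4 N felt when the collar seated. Its top now reads about 0.154–0.160 m high, against 0.156 m expected.
- **Bystanders:** The final top and scene pictures show the jars, cups, basket and brushes in their starting places.
- **Disagreements:** No check failed. The gripper's rise after releasing the knife ran wrist joint 6 to about 0.1 degrees inside its range limit, and the gripper tilted a little there. The rise went clear of the knife.

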